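# Fix and dry a batch of coat-hook plaques

## Robot

A 6-joint arm with a two-finger parallel gripper is mounted at the origin on the work surface. World frame = base frame: x ahead of the robot, y to its left, z up, the work surface at z = 0. Lengths are in m, angles in rad, forces in N, time in s.
With the tool pointing down it reaches from about 0.4 to 0.925 m from the base axis. Payload 3.4 kg.
Tool frame: the origin (TCP) lies midway between the tips of the shut fingers; the grasp point (between the pads) lies r.tcp_to_grasp behind it (r.tcp_to_grasp is the distance from the TCP to the grasp point, in m); z points along the fingers, y is the line along which they close (so a half turn about z gives the same grasp; the last joint's range is limited). The gripper opens to 85 mm and grips with 20 to 120 N. Pads are 22 mm wide; open, the fingers measure 114 mm over their backs; the gripper's body (76 mm by 85 mm) begins 54 mm behind the grasp point. The pads swing forward as they close: fully open they stand 13 mm farther back than shut.
Start: joints at [1.099, 0.307, 1.506, -0, 1.328, -0.073], TCP at [0.223, 0.53, 0.231] pointing down, gripper open.
Joint ranges: [-3.12, 3.12], [-1.05, 2.28], [0.14, 2.33], [-1.42, 4.57], [0.1, 2.73], [-2.68, 2.68]. Speed limits (rad/s): [2.57, 2.57, 3.14, 3.14, 3.14, 3.14].

## Interface

Orientations are given as a 3x3 rotation matrix whose columns are the frame's x, y, z axes.
In Python, from workcell import r, optics gives the robot as it stands.
- The arm moves only by the tool step_arm, never from a script. Its argument "deltas" is a list of rows, each a list of 5 numbers: the shift along the tool's x, y, z in mm, then the turn about the tool's z in degrees, then the finger opening in mm, from 0 to 85.4. A call has 1 to 12 rows; each row shifts and turns the commanded pose from where the row before left it, along the tool's axes as they then stand; what a row does not reach is not made up. A row lasts 1/10 s, in which the tool goes at most 50 mm and 8.59 degrees, less where a joint would pass 70% of its speed; a pose out of reach is approached as far as the arm can. A call with a gripper value outside its range is refused whole. The fingers move at their own pace and stop on an object; "force" is the grip in N (left out, the last holds). Time passes only in rows, so rows that do not move let the fingers close. It gives the time, the measured TCP pose, the force, the opening and the grip force at its end, in the units of the state.
- r.state(): the state, without advancing time (a new reading comes with each control period).
- optics.grab_frame(name): name is "scene" or "top" or "wrist"; returns the picture (384x512x3 uint8, red, green, blue); there is no depth.
- optics.camera_info(name): a dict with "fovy" (degrees; the focal length in pixels is half the picture's height over the tangent of half this angle, whatever the lens; pixels are square), "cx", "cy" (the principal point, pixels), "k1" (the pictures are not rectified: a ray, as slopes to the right and down, at radius r is drawn at 1 + k1 r^2 times it, then the intrinsics apply), "R" (3x3) and "t" (3): a world point X has camera coordinates R X + t; the wrist camera has in their place "tool_from_camera" (4x4, takes a point from camera to tool coordinates, whose origin is the TCP and whose axes are the flange's). Camera axes: x right, y down, z forward; pixel columns grow to the right and rows downward; lengths in m; the calibration is good to about 2 mm. A picture is of the moment at which its call begins: read the wrist's pose just before it. camera_info takes no time and is no camera call.
- r.job_done(): hands the job in; it is judged then, once.
The state is a dict: "t": time; "q": joint angles; "joint_vel": joint speeds; "joint_efforts": joint torques, N m; "ee_pos": TCP position; "tcp_rot": TCP orientation; "wrist_force": force on the tool from outside, world axes, zero at the start; "torque": the same for the moment, N m; "finger_gap": finger opening in m; "finger_force": force on a finger pad.
Only numpy, scipy, OpenCV 4.12 (cv2) and the standard library are available. Lean on these libraries where they do the work, as an engineer would, in place of code of your own. Each camera call takes 0.05 s, during which the arm holds its last target. There are 200 camera calls.

## Task

Load every coat-hook plaque, peg up, squarely into a bay of the spray jig, swing the toggle clamp over centre so that its bar holds all of them down, then press the spray can's nozzle cap fully down and let it spring back up. After that swing the clamp fully back open and lay all the plaques flat on the drying board, pegs up. Never spray while the clamp is open, and leave the other things on the bench alone.

Things in the scene. Friction and masses are not known exactly. Their poses are not given: they have to be found in the camera images.
- jig: Spray jig, fixed: plywood deck, top 24 mm above the table, reaching in its own frame from x -100 to +170 mm and y -135 to +165 mm. Origin at table height under the centre of the middle bay; x points from there to the clamp's hinge, z up. It carries three painted bays, the toggle clamp with a red knob, and a green spray can.
- bay0 (a point): Centre, on the deck's surface, of the right-hand (jig y -75 mm) bay: a cork patch outlined in white, 124 x 46 mm, its long side along the jig's x; bays are 75 mm apart. Flat, no walls.
- bay1 (a point): Centre, on the deck's surface, of the middle bay: a cork patch outlined in white, 124 x 46 mm, its long side along the jig's x; bays are 75 mm apart. Flat, no walls.
- bay2 (a point): Centre, on the deck's surface, of the left-hand (jig y +75 mm) bay: a cork patch outlined in white, 124 x 46 mm, its long side along the jig's x; bays are 75 mm apart. Flat, no walls.
- clamp_hinge (a point): Point on the clamp's hinge axis: in the jig's frame 120 mm along x, y 0, 56 mm above the table. The hinge axis runs along the jig's y.
- clamp (a joint): Clamp arm angle, rad: 0 = swung up and back, open (its rest is about -0.05), 1.5 = presser bar flat on plaques in the bays (1.58 with none there). Sprung over centre: below about 0.8 it drives itself open, beyond it drives itself shut and holds with about 10 N. The bar (190 x 16 mm) lies across all bays, 40 mm hingewards of their centres. Moving the knob takes up to about 10 N.
- clamp_knob (a point): Centre of the clamp's red handle knob: a cylinder 28 mm in diameter and 40 mm long, its axis along the jig's y, so it can be pinched by its two ends and turns between the fingers. From the hinge, at clamp angle 1.5, it lies 92 mm towards jig -x and 77 mm up; it circles the hinge at radius 120 mm, backwards (jig +x) as the clamp opens.
- nozzle (a joint): Spray can's nozzle cap travel, m: 0 = up, 0.008 = fully down. Sprung: needs about 2 N to start and 6 N fully down.
- nozzle_top (a point): Centre of the top face of the white nozzle cap, 28 mm wide, on the green spray can (52 mm wide, fixed at jig x +125 mm, y +138 mm), about 175 mm above the table. Press it straight down.
- board: Drying board, fixed: flat pale board 300 x 180 x 18 mm with blue end stripes, left of the robot. Origin at table height under its middle; x along the 300 mm length; top surface 18 mm above the table.
- plaque0: Coat-hook plaque: flat brown wooden plate 120 x 40 x 18 mm with bark edges, and a pale square peg 22 x 22 mm standing 45 mm up from the middle of its top (peg top 63 mm above the underside); about 0.11 kg. Origin: centre of the underside; x along the 120 mm length, z up along the peg. May be absent (two or three are present). Starts on the table between the jig and the drying board.
- plaque1: Coat-hook plaque: flat brown wooden plate 120 x 40 x 18 mm with bark edges, and a pale square peg 22 x 22 mm standing 45 mm up from the middle of its top (peg top 63 mm above the underside); about 0.11 kg. Origin: centre of the underside; x along the 120 mm length, z up along the peg. May be absent (two or three are present). Starts on the table between the jig and the drying board.
- plaque2: Coat-hook plaque: flat brown wooden plate 120 x 40 x 18 mm with bark edges, and a pale square peg 22 x 22 mm standing 45 mm up from the middle of its top (peg top 63 mm above the underside); about 0.11 kg. Origin: centre of the underside; x along the 120 mm length, z up along the peg. May be absent (two or three are present). Starts on the table between the jig and the drying board.
- mallet: Hammer, 240 mm, lying at the far side (bystander)
- glue: Yellow glue bottle, 54 mm wide, 120 mm tall, at the far side (bystander)
- jar: Amber jar, 64 mm wide, 90 mm tall, behind the jig (bystander)
- bark: Flat strip of bark 160 x 50 x 14 mm, right of the jig (bystander)
- offcut: Pale wood offcut 130 x 60 x 40 mm, left of the drying board (bystander)
Things that resemble listed ones, but are neither listed nor needed, are in the scene too. Leave any purple or red look-alike of the plaque1 alone. What is shaped like the plaque0 but turquoise is not meant.

How it is judged:
On the way, in this order (a step that is already met when the one before it is completed fails the run):
1. every plaque lies flat in a bay of its own, peg up, with the clamp open (value of joint clamp below 0.2 rad and (horizontal distance between plaque0 and bay0 below 0.016 m or horizontal distance between plaque0 and bay1 below 0.016 m or horizontal distance between plaque0 and bay2 below 0.016 m) and angle between the x axis of each of plaque0, plaque1, plaque2 and the x axis of jig, either way round below 0.22 rad and angle between each of plaque0, plaque1, plaque2's own z axis and vertical below 0.1 rad and z of plaque0 in the frame of jig between 0.019 and 0.029 m and (horizontal distance between plaque1 and bay0 below 0.016 m or horizontal distance between plaque1 and bay1 below 0.016 m or horizontal distance between plaque1 and bay2 below 0.016 m) and z of plaque1 in the frame of jig between 0.019 and 0.029 m and (horizontal distance between plaque2 and bay0 below 0.016 m or horizontal distance between plaque2 and bay1 below 0.016 m or horizontal distance between plaque2 and bay2 below 0.016 m) and z of plaque2 in the frame of jig between 0.019 and 0.029 m), for 0.2 s.
2. the clamp is swung over and presses on every plaque, each in its bay (value of joint clamp between 1.44 and 1.56 rad and contact force between clamp and plaque0 above 0.4 N and contact force between clamp and plaque1 above 0.4 N and contact force between clamp and plaque2 above 0.4 N and (horizontal distance between plaque0 and bay0 below 0.016 m or horizontal distance between plaque0 and bay1 below 0.016 m or horizontal distance between plaque0 and bay2 below 0.016 m) and angle between the x axis of each of plaque0, plaque1, plaque2 and the x axis of jig, either way round below 0.22 rad and angle between each of plaque0, plaque1, plaque2's own z axis and vertical below 0.1 rad and z of plaque0 in the frame of jig between 0.019 and 0.029 m and (horizontal distance between plaque1 and bay0 below 0.016 m or horizontal distance between plaque1 and bay1 below 0.016 m or horizontal distance between plaque1 and bay2 below 0.016 m) and z of plaque1 in the frame of jig between 0.019 and 0.029 m and (horizontal distance between plaque2 and bay0 below 0.016 m or horizontal distance between plaque2 and bay1 below 0.016 m or horizontal distance between plaque2 and bay2 below 0.016 m) and z of plaque2 in the frame of jig between 0.019 and 0.029 m), for 0.2 s.
3. the nozzle cap is pressed down while the plaques are clamped (value of joint clamp between 1.44 and 1.56 rad and contact force between clamp and plaque0 above 0.4 N and contact force between clamp and plaque1 above 0.4 N and contact force between clamp and plaque2 above 0.4 N and value of joint nozzle above 0.006 m), for 0.1 s.
4. the nozzle cap has sprung back up, the plaques still clamped (value of joint clamp between 1.44 and 1.56 rad and contact force between clamp and plaque0 above 0.4 N and contact force between clamp and plaque1 above 0.4 N and contact force between clamp and plaque2 above 0.4 N and value of joint nozzle below 0.002 m), for 0.1 s.
5. the clamp is swung fully back open (value of joint clamp below 0.2 rad), for 0.2 s.
At the end, for the whole second after the job is handed in: All plaques lie flat (within 0.1 rad) and at rest on the drying board, pegs up, centres within 135 mm of its middle along its length and 75 mm across it; the clamp stands open (under 0.2 rad) and the nozzle cap is up (value of joint clamp below 0.2 rad and value of joint nozzle below 0.002 m and x of plaque0 in the frame of board between -0.135 and 0.135 m and y of plaque0 in the frame of board between -0.075 and 0.075 m and z of plaque0 in the frame of board between 0.013 and 0.023 m and angle between each of plaque0, plaque1, plaque2's own z axis and vertical below 0.1 rad and linear speed of each of plaque0, plaque1, plaque2 below 0.02 m/s and x of plaque1 in the frame of board between -0.135 and 0.135 m and y of plaque1 in the frame of board between -0.075 and 0.075 m and z of plaque1 in the frame of board between 0.013 and 0.023 m and x of plaque2 in the frame of board between -0.135 and 0.135 m and y of plaque2 in the frame of board between -0.075 and 0.075 m and z of plaque2 in the frame of board between 0.013 and 0.023 m); the robot touches nothing.
It fails at once if the nozzle is sprayed while the clamp is not shut (value of joint nozzle above 0.004 m and value of joint clamp below 1.35 rad).
It fails at once if a bystander is pushed more than 40 mm from its place (distance of any of mallet, glue, jar, bark, offcut from where it was at the start of the episode above 0.04 m).
Of plaque0, plaque1, plaque2 only 2 to 3 are there at a start; the rules pass over those that are not, and their reading is None.
At some moment in a run one of plaque0, plaque1, plaque2 may be knocked a few centimetres aside while the robot is not near it.
Once in a run the grip may slacken for a moment while it holds something.
It also fails if it takes over 210 s, if anything falls off the work surface, if the arm or the gripper's body presses on something with over 40 N, if the wrist force passes 120 N, or if a joint passes its speed limit or range.

## Working session

There is one attempt and no reset: what is moved stays moved. The work goes in short steps, Python scripts to look and compute and a tool call to move; the robot and the scene stay as the last step left them, time stands still between calls to the robot, and variables do not carry over. Pictures are saved under pics/ and viewed, at most 14 in all, crops included, and the job is handed in when it is done.

Besides the shell and the picture viewer there is one more tool, called after "Request:" by a JSON object that holds its "name" and its "arguments", one argument or row to a line. step_arm: Moves the arm, as the interface text tells. Its arguments: {"type":"object","properties":{"deltas":{"type":"array","items":{"type":"array","items":{"type":"number"}}},"force":{"type":"number"}},"required":["deltas"]}

```bash
ls; mkdir -p pics
cat > h.py <<'E'
import numpy as np, cv2
from workcell import r, optics
def info(n):
    c=optics.camera_info(n); f=192/np.tan(np.radians(c["fovy"])/2); return c,f
def ext(n,s=None):
    c,f=info(n)
    if "R" in c: return c,f,np.array(c["R"]),np.array(c["t"])
    s=s or r.state(); T=np.array(c["tool_from_camera"]); Rt=np.array(s["tcp_rot"]); p=np.array(s["ee_pos"])
    Rw=Rt@T[:3,:3]; o=Rt@T[:3,3]+p
    return c,f,Rw.T,-Rw.T@o
def px2w(n,uv,z,s=None):
    c,f,R,t=ext(n,s); out=[]
    for u,v in np.atleast_2d(uv):
        d=np.array([(u-c["cx"])/f,(v-c["cy"])/f]); x=d.copy()
        for _ in range(20): x=d/(1+c["k1"]*(x@x))
        ray=R.T@np.array([*x,1]); o=-R.T@t
        out.append(o+ray*(z-o[2])/ray[2])
    return np.array(out)
def w2px(n,X,s=None):
    c,f,R,t=ext(n,s); p=np.atleast_2d(X)@R.T+t; x=p[:,:2]/p[:,2:]
    x=x*(1+c["k1"]*(x**2).sum(1,keepdims=True))
    return x*f+[c["cx"],c["cy"]]
def shot(n,name,crop=None,k=1):
    s=r.state(); im=optics.grab_frame(n); np.save("pics/"+name+".npy",im)
    save(im,name,crop,k); return im,s
def save(im,name,crop=None,k=1):
    if crop: x0,y0,x1,y1=crop; im=im[y0:y1,x0:x1]
    cv2.imwrite("pics/%s.png"%name,cv2.resize(im[:,:,::-1],None,fx=k,fy=k,interpolation=cv2.INTER_CUBIC))
E
python3 - <<'E'
from h import *
shot("top","top0",k=1.5);shot("scene","scene0",k=1.5)
s=r.state();print(s,r.tcp_to_grasp);print(optics.camera_info("wrist"),optics.camera_info("top"))
E
```

```text
pics
{'t': 0.1, 'q': array([ 1.09948929e+00,  3.07507083e-01,  1.50753839e+00,  5.09114750e-05,
        1.32840356e+00, -7.35333221e-02]), 'joint_vel': array([ 8.67301933e-04,  4.15550211e-04, -3.87339802e-03, -5.82762903e-04,
       -3.28864142e-05, -3.04541444e-03]), 'joint_efforts': array([ 1.02842391e-04, -4.58532035e+01, -2.52608335e+01, -5.52038671e-05,
        5.72710080e-03, -1.01934171e-05]), 'ee_pos': array([0.22247557, 0.52954081, 0.23046971]), 'tcp_rot': array([[-9.21920835e-01,  3.87377320e-01, -8.86923117e-04],
       [ 3.87378290e-01,  9.21919410e-01, -1.63154218e-03],
       [ 1.85649200e-04, -1.84772749e-03, -9.99998276e-01]]), 'wrist_force': array([ 0.49675909, -0.04790385, -0.13122526]), 'torque': array([ 0.00906447,  0.02589318, -0.07437606]), 'finger_force': 0.0, 'finger_gap': 0.08541629021479395} 0.0187
{'fovy': 59.55718888098871, 'cx': 257.2027970442375, 'cy': 190.46305897782867, 'k1': -0.02791231180466128, 'tool_from_camera': array([[-1.87482457e-05, -9.46361483e-01, -3.23109801e-01,
         8.25057485e-02],
       [ 9.99999950e-01, -1.19510568e-04,  2.92012046e-04,
        -3.54851758e-04],
       [-3.14963989e-04, -3.23109779e-01,  9.46361438e-01,
        -1.41746600e-01],
       [ 0.00000000e+00,  0.00000000e+00,  0.00000000e+00,
         1.00000000e+00]])} {'fovy': 42.845133239231416, 'cx': 252.5577186918938, 'cy': 189.82799600306035, 'k1': -0.20256002063191175, 'R': array([[ 0.00892634, -0.9999572 ,  0.00243089],
       [-0.99484202, -0.00912627, -0.10102504],
       [ 0.1010429 , -0.00151656, -0.99488091]]), 't': array([-0.00604158,  0.46399771,  1.65539069])}
```

View pics/top0.png

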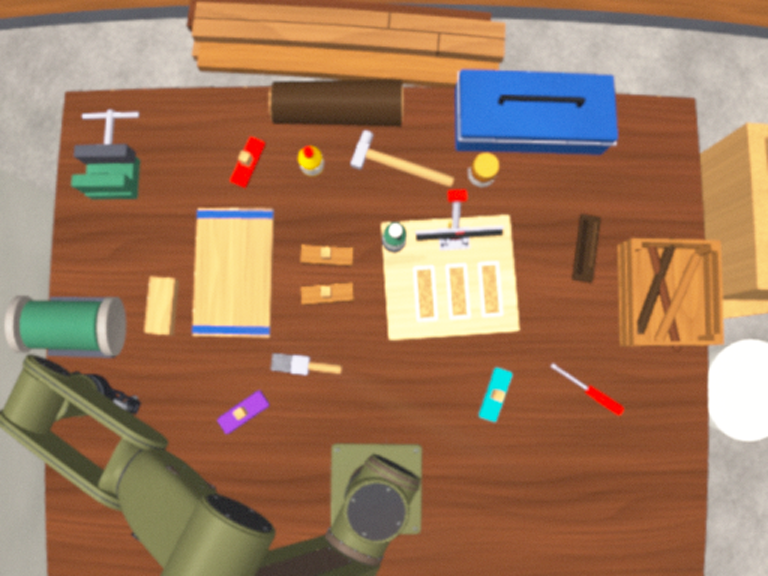

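View pics/scene0.png

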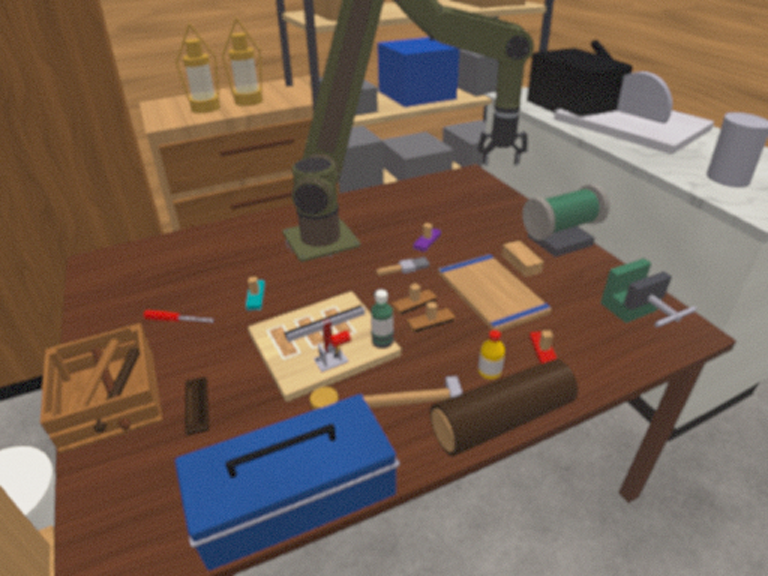

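Run:
```python
from h import *
im=np.load("pics/top0.npy"); save(im,"crop0",(190,110,350,235),5)
```

```text
(no output)
```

View pics/crop0.png

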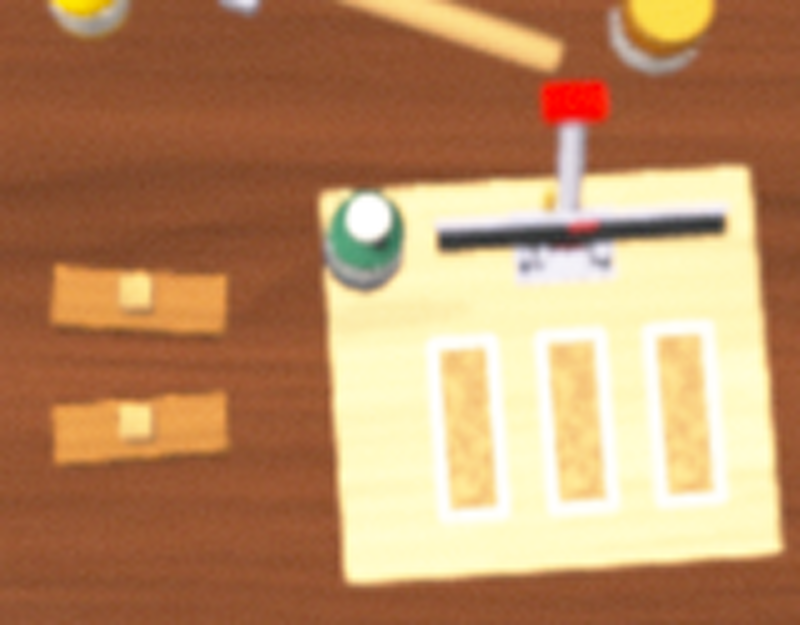

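Run:
```python
from h import *
def cr(p): return (np.array(p,float)+.5)/5-.5+[190,110]
def t0(p): return (np.array(p,float)+.5)/1.5-.5
def fit(L,W):
    L=np.array(L)/1000; W=np.array(W)[:,:2]; lc,wc=L.mean(0),W.mean(0); l=L-lc; w=W-wc
    a=np.arctan2((l[:,0]*w[:,1]-l[:,1]*w[:,0]).sum(),(l*w).sum()); R=np.array([[np.cos(a),-np.sin(a)],[np.sin(a),np.cos(a)]])
    return wc-R@lc,a,np.abs(W-(L@R.T+wc-R@lc)).max()
W=px2w("top",cr([(319,190),(748,167),(782,552),(347,583),(469,427),(577,421),(686,412)]),.024)
o,a,e=fit([(170,165),(170,-135),(-100,-135),(-100,165),(0,75),(0,0),(0,-75)],W); print("jig",o,np.degrees(a),e)
R=np.array([[np.cos(a),-np.sin(a)],[np.sin(a),np.cos(a)]])
for n,p in dict(bay0=(0,-.075),bay1=(0,0),bay2=(0,.075),hinge=(.12,0),noz=(.125,.138)).items(): print(n,o+R@p)
W=px2w("top",t0([(197,208),(273,209),(270,336),(192,335)]),.018)
print("board",fit([(150,90),(150,-90),(-150,-90),(-150,90)],W),W)
for c,pg in [([(53,265),(227,275),(225,332),(51,324)],(136,294)),([(53,405),(227,394),(229,451),(55,464)],(137,422))]:
    W=px2w("top",cr(c),.018); print("plq",W.mean(0),np.degrees(np.arctan2(*(W[0]+W[3]-W[1]-W[2])[[1,0]])), px2w("top",cr([pg]),.063))
print("knob",px2w("top",cr([(575,102)]),.06+.11))
s=r.state();print(s["tcp_rot"])
```

```text
jig [ 0.45247822 -0.18193508] 4.321804575390102 0.0015334564308077114
bay0 [ 0.45813009 -0.25672182]
bay1 [ 0.45247822 -0.18193508]
bay2 [ 0.44682636 -0.10714834]
hinge [ 0.57213701 -0.1728921 ]
noz [ 0.56672336 -0.0349077 ]
board (array([0.49318519, 0.33801496]), np.float64(-0.0022102712034103213), np.float64(0.002425620296202524)) [[0.64282822 0.42839939 0.018     ]
 [0.64056028 0.24729281 0.018     ]
 [0.344877   0.24694046 0.018     ]
 [0.34447526 0.42942719 0.018     ]]
plq [0.53459098 0.12056729 0.018     ] 87.47599384962534 [[0.53147702 0.11932966 0.063     ]]
plq [0.44458299 0.11766258 0.018     ] 94.49737774147938 [[0.44488273 0.11720007 0.063     ]]
knob [[ 0.64234794 -0.16578337  0.17      ]]
[[-9.21920835e-01  3.87377320e-01 -8.86923117e-04]
 [ 3.87378290e-01  9.21919410e-01 -1.63154218e-03]
 [ 1.85649200e-04 -1.84772749e-03 -9.99998276e-01]]
```

Top view: the two brown plaques at (327,254) and (327,293) px fit the description; red (248,161), purple (242,412) and turquoise (496,394) are look-alikes to leave alone. The crop confirms both brown plates with pale pegs and three empty bays. Only two plaques are present, so bay0 and bay2 will be used.

```bash
cat >> h.py <<'E'
A=np.radians(4.32); JO=np.array([.4525,-.1819]); JR=np.array([[np.cos(A),-np.sin(A)],[np.sin(A),np.cos(A)]])
def jig(x,y): return JO+JR@np.array([x,y])
def yaw(s): R=np.array(s["tcp_rot"]); return np.degrees(np.arctan2(R[1,1],R[0,1]))
def plan(x,y,z,yw,s=None):
    "turn (deg about tool z), then shift (mm) in tool axes after the turn; also shift before the turn"
    s=s or r.state(); y0=yaw(s); d=np.array([x,y,z])-s["ee_pos"]; turn=-(yw-y0)
    R=lambda a:np.array([[-np.sin(a),np.cos(a),0],[np.cos(a),np.sin(a),0],[0,0,-1]])
    print("turn %.1f  after %s  before %s"%(turn,np.round(1000*R(np.radians(yw)).T@d,1),np.round(1000*R(np.radians(y0)).T@d,1)))
E
python3 - <<'E'
from h import *
plan(.46,.12,.23,90)
E
```

```text
turn -22.8  after [-237.5 -409.5    0.5]  before [-377.6 -285.6    0.5]
```

Request:
{"name": "step_arm", "arguments": {
  "deltas": [
    [0,0,0,-7.6,60],
    [0,0,0,-7.6,60],
    [0,0,0,-7.6,60],
    [-24,-41,0,0,60],
    [-27,-46,0,0,60],
    [-27,-46,0,0,60],
    [-27,-46,0,0,60],
    [-27,-46,0,0,60],
    [-27,-46,0,0,60],
    [-27,-46,0,0,60],
    [-27,-46,0,0,60],
    [-25,-46,0,0,60]
  ],
  "force": 40
}}

```text
t: 1.3
ee_pos: [0.4484, 0.1415, 0.2312]
tcp_rot: [[-1.0, -0.0, -0.0], [-0.0, 1.0, 0.0], [0.0, 0.0, -1.0]]
wrist_force: [0.2, 1.3, -0.4]
finger_gap: 0.0603
finger_force: 0.0
```

Request:
{"name": "step_arm", "arguments": {
  "deltas": [
    [0,0,0,0,60],
    [0,0,0,0,60]
  ]
}}

```text
t: 1.5
ee_pos: [0.4481, 0.1421, 0.2309]
tcp_rot: [[-1.0, 0.004, -0.001], [0.004, 1.0, 0.0], [0.001, 0.0, -1.0]]
wrist_force: [-0.1, 0.0, -0.5]
finger_gap: 0.0599
finger_force: 0.0
```

Run:
```python
from h import *
im,s=shot("wrist","w1",k=1.5); print(s["ee_pos"],yaw(s))
print(w2px("wrist",[(.533,.120,.063),(.4447,.1175,.063)],s)*1.5)
plan(.533,.12,.08,87.5)
```

```text
[0.44805687 0.14209255 0.23091903] 89.78635146327082
[[355.00815777 370.93017065]
 [347.77336607 246.66082351]]
turn 2.4  after [-86.5 -19.3 150.9]  before [-85.6 -23.  150.9]
```

View pics/w1.png

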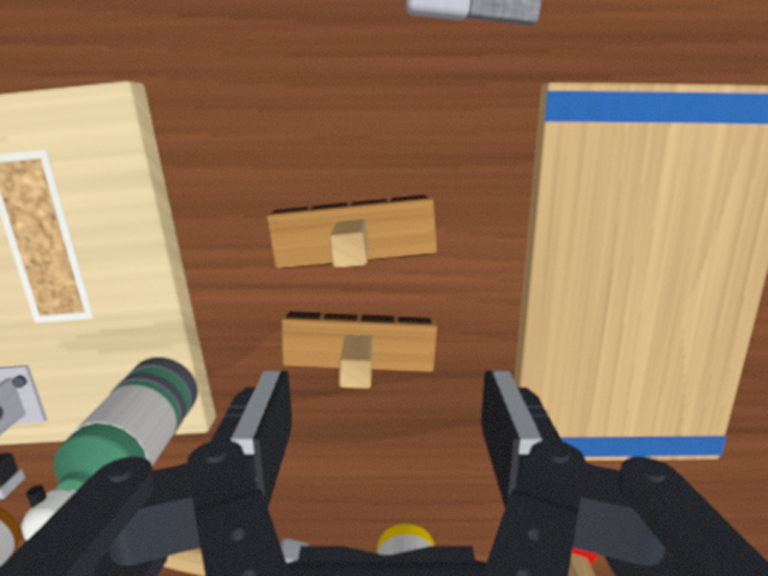

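Peg tops appear at (355,376) for the far plaque and (349,255) for the near one, within a few mm of prediction.

Run:
```python
from h import *
s=r.state(); t=lambda p:(np.array(p,float)+.5)/1.5-.5
print(px2w("wrist",t([(355,376),(349,256)]),.063,s))
for c in ([(283,320),(437,325),(434,371),(282,362)],[(268,215),(434,199),(437,251),(275,267)]):
    W=px2w("wrist",t(c),.018,s); print(W.mean(0),np.degrees(np.arctan2(*(W[1]+W[2]-W[0]-W[3])[[1,0]])))
```

```text
[[0.5360428  0.12094891 0.063     ]
 [0.44999008 0.11898584 0.063     ]]
[0.53373711 0.12160071 0.018     ] 87.00809159089383
[0.44555053 0.11888928 0.018     ] 95.55892000927076
```

Request:
{"name": "step_arm", "arguments": {
  "deltas": [
    [0,0,0,2.5,60],
    [-29,-6,0,0,60],
    [-29,-6,20,0,60],
    [-29,-6,30,0,60],
    [0,0,35,0,60],
    [0,0,35,0,60],
    [0,0,30,0,60],
    [0,0,0,0,60],
    [0,0,0,0,60]
  ]
}}

```text
t: 2.45
ee_pos: [0.5332, 0.1231, 0.0812]
tcp_rot: [[-0.999, 0.041, -0.002], [0.041, 0.999, -0.0], [0.002, -0.0, -1.0]]
wrist_force: [0.1, 0.4, 0.1]
finger_gap: 0.0603
finger_force: 0.0
```

Run:
```python
from h import *
im,s=shot("wrist","w2",k=1.2); print(s["ee_pos"],yaw(s))
print(w2px("wrist",[(.534,.1205,.063)],s)*1.2)
plan(.534,.1205,.030,87.2)
```

```text
[0.53317276 0.12311425 0.08122109] 87.64540173437054
[[304.04725225 290.46273801]]
turn 0.4  after [ 0.3 -2.5 52.3]  before [ 0.3 -2.5 52.3]
```

View pics/w2.png

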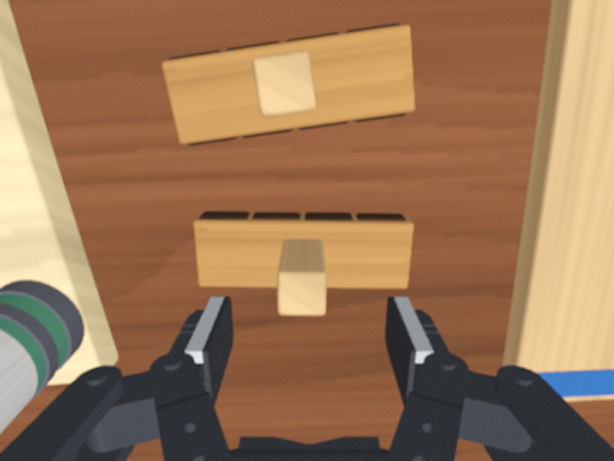

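Peg top sits at (302,294), about where it was predicted (304,290): go down and grip.

Request:
{"name": "step_arm", "arguments": {
  "deltas": [
    [0,-3,17,0,60],
    [0,0,20,0,60],
    [0,0,14,0,60],
    [0,0,0,0,60],
    [0,0,0,0,15],
    [0,0,0,0,15],
    [0,0,0,0,15],
    [0,0,0,0,15],
    [0,0,0,0,15],
    [0,0,0,0,15]
  ],
  "force": 40
}}

```text
t: 3.5
ee_pos: [0.5353, 0.1189, 0.0319]
tcp_rot: [[-0.999, 0.044, 0.003], [0.044, 0.999, 0.001], [-0.003, 0.001, -1.0]]
wrist_force: [0.2, 1.6, 6.5]
finger_gap: 0.0214
finger_force: 40.8
```

Run:
```python
from h import *
s=r.state(); print(s["ee_pos"],yaw(s),s["finger_gap"],s["finger_force"])
x,y=jig(0,-.075);plan(x,y,.13,4.32+.4)
x,y=jig(0,.075);plan(x,y,.13,4.32+.4)
```

```text
[0.53530169 0.11891193 0.03194758] 87.50661923093718 0.021409253243501063 40.82909882068634
turn 82.8  after [-368.  -107.8  -98.1]  before [  60.7 -378.6  -98.1]
turn 82.8  after [-218.  -106.8  -98.1]  before [  78.5 -229.7  -98.1]
```

Request:
{"name": "step_arm", "arguments": {
  "deltas": [
    [0,0,-20,0,15],
    [0,0,-30,0,15],
    [0,0,-35,0,15],
    [0,0,-35,0,15],
    [0,0,-35,0,15],
    [0,0,-35,0,15],
    [0,0,-30,0,15],
    [0,0,-10,0,15],
    [0,0,0,8,15],
    [0,0,0,8,15],
    [0,0,0,8,15],
    [0,0,0,8,15]
  ],
  "force": 60
}}

```text
t: 4.7
ee_pos: [0.5329, 0.1184, 0.2589]
tcp_rot: [[-0.821, 0.571, -0.002], [0.571, 0.821, -0.0], [0.002, -0.002, -1.0]]
wrist_force: [-0.6, -0.3, -0.8]
finger_gap: 0.0208
finger_force: 58.9
```

Request:
{"name": "step_arm", "arguments": {
  "deltas": [
    [0,0,0,8,15],
    [0,0,0,8,15],
    [0,0,0,8,15],
    [0,0,0,8,15],
    [0,0,0,8,15],
    [0,0,0,8,15],
    [0,0,0,2.8,15],
    [-20,-7,0,0,15],
    [-35,-11,0,0,15],
    [-40,-11,0,0,15],
    [-40,-11,0,0,15],
    [-40,-11,0,0,15]
  ]
}}

```text
t: 5.9
ee_pos: [0.4961, -0.0611, 0.259]
tcp_rot: [[-0.083, 0.997, -0.002], [0.997, 0.083, 0.0], [0.001, -0.002, -1.0]]
wrist_force: [0.3, -0.8, -1.1]
finger_gap: 0.021
finger_force: 59.0
```

Request:
{"name": "step_arm", "arguments": {
  "deltas": [
    [-40,-11,0,0,15],
    [-40,-11,0,0,15],
    [-40,-11,0,0,15],
    [-40,-11,0,0,15],
    [-25,-10,0,0,15],
    [-8,-3,0,0,15],
    [0,0,0,0,15],
    [0,0,0,0,15]
  ]
}}

```text
t: 6.7
ee_pos: [0.4562, -0.2559, 0.2596]
tcp_rot: [[-0.082, 0.997, -0.001], [0.997, 0.082, 0.002], [0.002, -0.001, -1.0]]
wrist_force: [-0.0, 0.3, -0.5]
finger_gap: 0.0212
finger_force: 59.0
```

Run:
```python
from h import *
im,s=shot("wrist","w3",k=1.2); print(s["ee_pos"],yaw(s),s["finger_gap"],s["finger_force"])
x,y=jig(0,-.075);plan(x,y,.06,4.6)
```

```text
[ 0.45621835 -0.25585266  0.25961589] 4.711080936369192 0.02117124297477038 58.957491517066956
turn 0.2  after [ -1.2   1.6 199.8]  before [ -1.2   1.6 199.8]
```

View pics/w3.png

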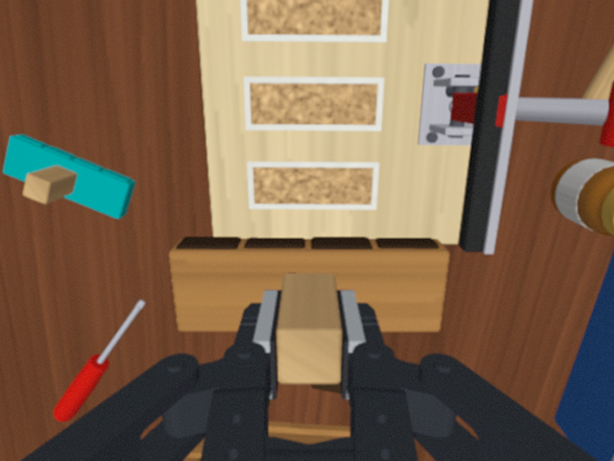

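The plaque hangs square in the grip; bays are seen at (312,187) (bay0), (313,104) and (313,20). I check these against the jig estimate, and the plaque's offset in the grip.

Run:
```python
from h import *
s=r.state(); t=lambda p:(np.array(p,float)+.5)/1.2-.5
for b in (-.075,0,.075): print(w2px("wrist",[[*jig(0,b),.024]],s)*1.2)
for p in [(312,187),(313.5,104.5)]: 
    W=px2w("wrist",t([p]),.024,s)[0,:2]; print(W,JR.T@(W-JO))
# plate top corners: top height = tcp-.032+.018
z=s["ee_pos"][2]-.014
W=px2w("wrist",t([(172,251),(447,251),(440,331),(178,331)]),z,s); print(W, W.mean(0)-s["ee_pos"])
d=(W[1]-W[0])[:2]; print(np.degrees(np.arctan2(d[1],d[0])),np.linalg.norm(d))
d=(W[2]-W[3])[:2]; print(np.degrees(np.arctan2(d[1],d[0])),np.linalg.norm(d))
```

```text
[[309.84728329 184.39435606]]
[[310.56682864 102.43632425]]
[[311.37727841   9.85563992]]
[ 0.46031278 -0.25895866] [ 0.001986   -0.07742824]
[ 0.45518106 -0.18337606] [ 0.00256226 -0.00167382]
[[ 0.39830334 -0.24076265  0.24584146]
 [ 0.51287005 -0.23122385  0.24584146]
 [ 0.51730812 -0.26972566  0.24584146]
 [ 0.3998916  -0.27950051  0.24584146]] [ 0.00068017  0.00028093 -0.014     ]
4.759459361860904 0.11496312205370314
4.75886139314962 0.11782269470082879
```

Request:
{"name": "step_arm", "arguments": {
  "deltas": [
    [-2,3,15,0,15],
    [0,0,30,0,15],
    [0,0,35,0,15],
    [0,0,35,0,15],
    [0,0,35,0,15],
    [0,0,25,0,15],
    [0,0,15,0,15],
    [0,0,6,0,15],
    [0,0,0,0,15],
    [0,0,0,0,15]
  ]
}}

```text
t: 7.75
ee_pos: [0.4605, -0.2586, 0.0651]
tcp_rot: [[-0.083, 0.997, 0.001], [0.997, 0.083, -0.001], [-0.001, 0.001, -1.0]]
wrist_force: [-0.3, -0.4, -0.2]
finger_gap: 0.0211
finger_force: 59.0
```

Request:
{"name": "step_arm", "arguments": {
  "deltas": [
    [0,0,3,0,15],
    [0,0,2,0,15],
    [0,0,0,0,15],
    [0,0,0,0,15]
  ]
}}

```text
t: 8.15
ee_pos: [0.4596, -0.2589, 0.0596]
tcp_rot: [[-0.082, 0.997, 0.0], [0.997, 0.082, -0.0], [-0.0, 0.0, -1.0]]
wrist_force: [-0.4, 0.6, -1.7]
finger_gap: 0.0211
finger_force: 59.0
```

Request:
{"name": "step_arm", "arguments": {
  "deltas": [
    [0,0,2,0,15],
    [0,0,2,0,15],
    [0,0,0,0,15]
  ]
}}

```text
t: 8.45
ee_pos: [0.4597, -0.2589, 0.056]
tcp_rot: [[-0.082, 0.997, 0.001], [0.997, 0.082, -0.0], [-0.0, 0.0, -1.0]]
wrist_force: [-1.1, 1.3, 6.2]
finger_gap: 0.0218
finger_force: 38.0
```

Request:
{"name": "step_arm", "arguments": {
  "deltas": [
    [0,0,-1,0,30],
    [0,0,0,0,55],
    [0,0,0,0,55],
    [0,0,0,0,55],
    [0,0,-20,0,55],
    [0,0,-30,0,55],
    [0,0,-35,0,55],
    [0,0,-35,0,55],
    [0,0,-35,0,55],
    [0,0,-30,0,55],
    [0,0,0,0,55],
    [0,0,0,0,55]
  ]
}}

```text
t: 9.65
ee_pos: [0.4598, -0.2589, 0.2418]
tcp_rot: [[-0.082, 0.997, 0.001], [0.997, 0.082, -0.001], [-0.001, 0.001, -1.0]]
wrist_force: [-0.0, 0.5, -0.0]
finger_gap: 0.055
finger_force: 0.0
```

Run:
```python
from h import *
im,s=shot("top","top2",(180,100,350,235),4.5); print(s["ee_pos"],yaw(s),s["finger_gap"])
plan(.4465,.1185,.23,95)
im,s=shot("wrist","w4"); print(w2px("top",[(.534,.1205,.063),(.4465,.1185,.063)]))
```

```text
[ 0.45978254 -0.25889779  0.24183954] 4.709009977405527 0.0549665131267355
turn -90.3  after [-20.4 376.6  10.7]  before [376.7  18.4  10.7]
[[216.46660233 167.65629299]
 [216.62052314 193.51571978]]
```

View pics/top2.png

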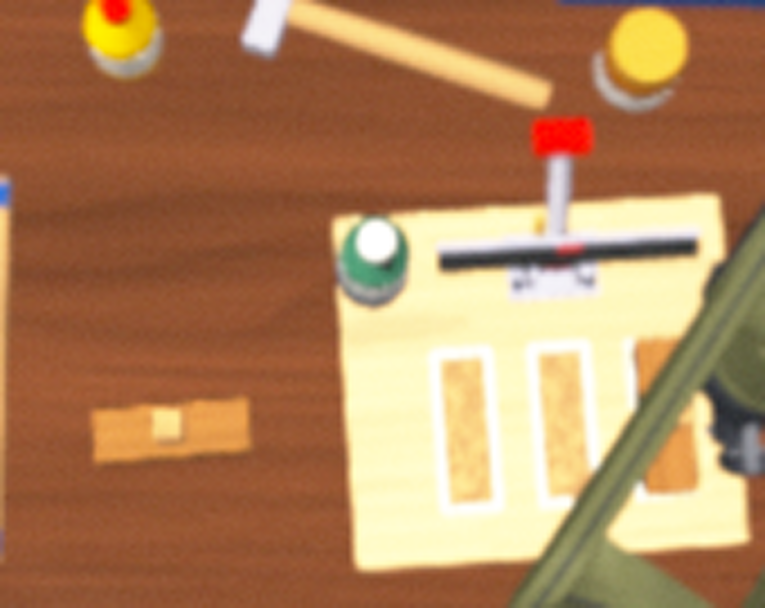

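Top view: the second plaque is unmoved at crop (168,424); the first lies in bay0.

Request:
{"name": "step_arm", "arguments": {
  "deltas": [
    [0,0,0,-8.2,55],
    [0,0,0,-8.2,55],
    [0,0,0,-8.2,55],
    [0,0,0,-8.2,55],
    [0,0,0,-8.2,55],
    [0,0,0,-8.2,55],
    [0,0,0,-8.2,55],
    [0,0,0,-8.2,55],
    [0,0,0,-8.2,55],
    [0,0,0,-8.2,55],
    [0,0,0,-8.2,55],
    [0,0,0,0,55]
  ]
}}

```text
t: 10.95
ee_pos: [0.4587, -0.2582, 0.2394]
tcp_rot: [[-0.996, -0.086, -0.003], [-0.086, 0.996, 0.002], [0.003, 0.002, -1.0]]
wrist_force: [0.1, 0.1, 0.0]
finger_gap: 0.0552
finger_force: 0.0
```

Request:
{"name": "step_arm", "arguments": {
  "deltas": [
    [-2,35,0,0,55],
    [-2,42,0,0,55],
    [-2,42,0,0,55],
    [-2,42,0,0,55],
    [-2,42,0,0,55],
    [-2,42,0,0,55],
    [-2,42,0,0,55],
    [-2,42,0,0,55],
    [-2,35,0,0,55],
    [-2,12,0,0,55],
    [0,0,20,0,55],
    [0,0,0,0,55]
  ]
}}

```text
t: 12.15
ee_pos: [0.4453, 0.1172, 0.2188]
tcp_rot: [[-0.996, -0.085, -0.006], [-0.085, 0.996, -0.002], [0.006, -0.001, -1.0]]
wrist_force: [-0.6, 0.1, -0.8]
finger_gap: 0.0551
finger_force: 0.0
```

Run:
```python
from h import *
im,s=shot("wrist","w5",k=1.2); print(s["ee_pos"],yaw(s))
plan(.4465,.1185,.030,95); print(w2px("wrist",[(.4465,.1185,.063)],s)*1.2)
```

```text
[0.44525636 0.11721198 0.21880985] 94.8526011378084
turn -0.2  after [ -0.7   1.5 189.8]  before [ -0.7   1.5 189.8]
[[311.17646768 208.08771371]]
```

View pics/w5.png

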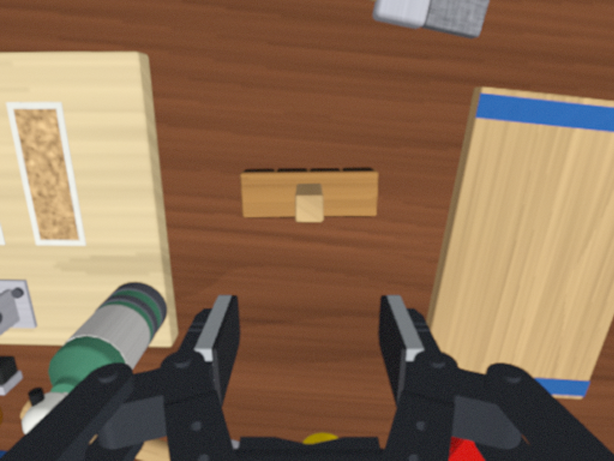

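Peg top at (309,207), as predicted (311,208), and the plate is square to the fingers: go down and grip.

Request:
{"name": "step_arm", "arguments": {
  "deltas": [
    [0,1,25,0,55],
    [0,0,35,0,55],
    [0,0,35,0,55],
    [0,0,35,0,55],
    [0,0,30,0,55],
    [0,0,17,0,55],
    [0,0,10,0,55],
    [0,0,0,0,55],
    [0,0,0,0,15],
    [0,0,0,0,15],
    [0,0,0,0,15],
    [0,0,0,0,15]
  ],
  "force": 60
}}

```text
t: 13.4
ee_pos: [0.4486, 0.1187, 0.0356]
tcp_rot: [[-0.996, -0.086, 0.003], [-0.086, 0.996, 0.0], [-0.003, 0.0, -1.0]]
wrist_force: [0.2, -1.0, 6.7]
finger_gap: 0.0211
finger_force: 59.8
```

Run:
```python
from h import *
s=r.state(); print(s["ee_pos"],yaw(s),s["finger_gap"],s["finger_force"],s["wrist_force"])
x,y=jig(0.001,.074);plan(x,y,.056,4.6)
```

```text
[0.44860902 0.11867439 0.03561321] 94.91468775504174 0.021073161487247187 59.81200397014618 [ 0.17715744 -1.02342804  6.66581585]
turn 90.3  after [-225.9  -18.9  -20.4]  before [  20.1 -225.8  -20.4]
```

Request:
{"name": "step_arm", "arguments": {
  "deltas": [
    [0,0,-20,0,15],
    [0,0,-30,0,15],
    [0,0,-35,0,15],
    [0,0,-35,0,15],
    [0,0,-35,0,15],
    [0,0,-35,0,15],
    [0,0,-15,0,15],
    [0,0,0,8.2,15],
    [0,0,0,8.2,15],
    [0,0,0,8.2,15],
    [0,0,0,8.2,15],
    [0,0,0,8.2,15]
  ]
}}

```text
t: 14.6
ee_pos: [0.4466, 0.1186, 0.2394]
tcp_rot: [[-0.805, 0.594, -0.0], [0.594, 0.805, -0.0], [0.0, -0.0, -1.0]]
wrist_force: [0.2, 0.4, -1.5]
finger_gap: 0.021
finger_force: 58.9
```

Request:
{"name": "step_arm", "arguments": {
  "deltas": [
    [0,0,0,8.2,15],
    [0,0,0,8.2,15],
    [0,0,0,8.2,15],
    [0,0,0,8.2,15],
    [0,0,0,8.2,15],
    [0,0,0,8.2,15],
    [-20,-1,0,0,15],
    [-35,-3,0,0,15],
    [-35,-3,0,0,15],
    [-35,-3,0,0,15],
    [-35,-3,0,0,15],
    [-35,-3,0,0,15]
  ]
}}

```text
t: 15.8
ee_pos: [0.4466, -0.0781, 0.2394]
tcp_rot: [[-0.082, 0.997, -0.0], [0.997, 0.082, 0.0], [0.0, 0.0, -1.0]]
wrist_force: [0.9, -0.0, -1.8]
finger_gap: 0.0209
finger_force: 58.9
```

Request:
{"name": "step_arm", "arguments": {
  "deltas": [
    [-25,-2,0,0,15],
    [-6,-1,0,0,15],
    [0,0,0,0,15],
    [0,0,0,0,15]
  ]
}}

```text
t: 16.2
ee_pos: [0.4464, -0.1072, 0.2392]
tcp_rot: [[-0.082, 0.997, -0.0], [0.997, 0.082, 0.001], [0.001, -0.0, -1.0]]
wrist_force: [-0.2, -0.5, -1.8]
finger_gap: 0.0213
finger_force: 58.9
```

Run:
```python
from h import *
im,s=shot("wrist","w6",k=1.2); print(s["ee_pos"],yaw(s),s["finger_gap"],s["finger_force"])
x,y=jig(0.001,.074);plan(x,y,.0596,4.6)
```

```text
[ 0.44642999 -0.10723917  0.23919759] 4.709607668045749 0.021322530143987502 58.868948221206665
turn 0.2  after [ -1.1   1.3 179.6]  before [ -1.1   1.3 179.6]
```

View pics/w6.png

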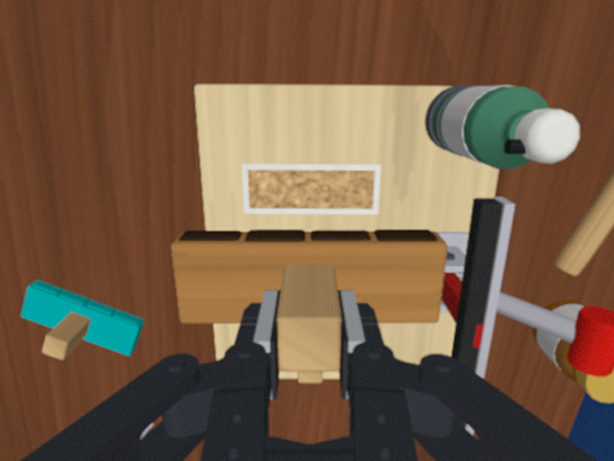

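The plaque hangs square, bay2 clear at (312,189).

Request:
{"name": "step_arm", "arguments": {
  "deltas": [
    [-1,2,15,0,15],
    [0,0,30,0,15],
    [0,0,35,0,15],
    [0,0,35,0,15],
    [0,0,30,0,15],
    [0,0,20,0,15],
    [0,0,10,0,15],
    [0,0,0,0,15],
    [0,0,2,0,15],
    [0,0,2,0,15],
    [0,0,1,0,15],
    [0,0,0,0,15]
  ]
}}

```text
t: 17.45
ee_pos: [0.4493, -0.1092, 0.0599]
tcp_rot: [[-0.082, 0.997, 0.001], [0.997, 0.082, -0.0], [-0.0, 0.001, -1.0]]
wrist_force: [-0.3, 0.1, -1.4]
finger_gap: 0.0211
finger_force: 58.9
```

Request:
{"name": "step_arm", "arguments": {
  "deltas": [
    [0,0,1.5,0,15],
    [0,0,0,0,15],
    [0,0,0,0,15]
  ]
}}

```text
t: 17.75
ee_pos: [0.4494, -0.1092, 0.0596]
tcp_rot: [[-0.082, 0.997, 0.002], [0.997, 0.082, -0.0], [-0.001, 0.002, -1.0]]
wrist_force: [-3.7, 1.4, 14.2]
finger_gap: 0.0211
finger_force: 61.0
```

Request:
{"name": "step_arm", "arguments": {
  "deltas": [
    [0,0,-1.5,0,30],
    [0,0,0,0,50],
    [0,0,0,0,50],
    [0,0,0,0,50],
    [0,0,-20,0,50],
    [0,0,-30,0,50],
    [0,0,-35,0,50],
    [0,0,-35,0,50],
    [0,0,-35,0,50],
    [0,0,-30,0,50],
    [0,0,0,0,50]
  ]
}}

```text
t: 18.85
ee_pos: [0.4518, -0.11, 0.2485]
tcp_rot: [[-0.082, 0.997, 0.009], [0.997, 0.082, -0.003], [-0.004, 0.008, -1.0]]
wrist_force: [0.5, -0.6, 0.3]
finger_gap: 0.0498
finger_force: 0.0
```

Run:
```python
from h import *
im,s=shot("wrist","w7",k=1.2); print(s["ee_pos"],yaw(s))
print(w2px("wrist",[[*jig(0,.075),.042],[*jig(.06,.095),.042],[*jig(-.06,.095),.042]],s)*1.2)
for a in (-.05,):
  th=np.arctan2(77,-92)-(1.5-a); X=[*jig(.12+.12*np.cos(th),0),.056+.12*np.sin(th)]; print(X)
  plan(*X[:2],.26,94.3)
print(np.degrees(s["q"]))
```

```text
[ 0.45180716 -0.11003233  0.24848783] 4.7123282636420925
[[300.69562366 185.39708127]
 [369.8540043  163.17821164]
 [231.35042317 162.4703438 ]]
[np.float64(0.6470342127494378), np.float64(-0.16720460811363508), np.float64(0.14960406179905092)]
turn -89.6  after [-191.8  -72.2  -13.7]  before [-73.6 191.2 -13.7]
[-1.88937309e+01  7.60895889e+00  9.73959106e+01 -3.90556033e-04
  7.44754694e+01 -2.36050904e+01]
```

View pics/w7.png

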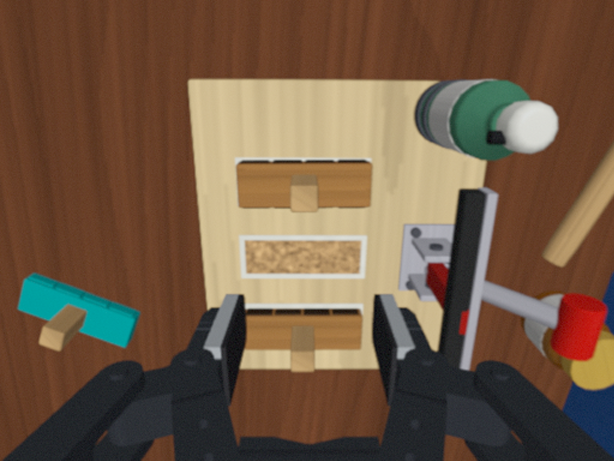

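Both plaques lie square in bay2 (304,185) and bay0 (303,330), clamp open. Next the knob, red at (578,325).

Request:
{"name": "step_arm", "arguments": {
  "deltas": [
    [0,0,0,-8.2,70],
    [0,0,0,-8.2,70],
    [0,0,0,-8.2,70],
    [0,0,0,-8.2,70],
    [0,0,0,-8.2,70],
    [0,0,0,-8.2,70],
    [0,0,0,-8.2,70],
    [0,0,0,-8.2,70],
    [0,0,0,-8.2,70],
    [0,0,0,-8.2,70],
    [0,0,0,-7.6,70],
    [0,0,0,0,70]
  ]
}}

```text
t: 20.1
ee_pos: [0.4479, -0.1087, 0.2426]
tcp_rot: [[-0.997, -0.075, -0.003], [-0.075, 0.997, 0.001], [0.003, 0.001, -1.0]]
wrist_force: [0.1, 0.5, 0.5]
finger_gap: 0.0699
finger_force: 0.0
```

Request:
{"name": "step_arm", "arguments": {
  "deltas": [
    [-25,-10,0,0,70],
    [-30,-13,0,0,70],
    [-30,-13,0,0,70],
    [-30,-13,0,0,70],
    [-20,-13,0,0,70],
    [-7,-6,0,0,70],
    [0,0,0,0,70],
    [0,0,0,0,70]
  ]
}}

```text
t: 20.9
ee_pos: [0.5942, -0.1657, 0.2435]
tcp_rot: [[-0.997, -0.074, -0.003], [-0.074, 0.997, 0.001], [0.003, 0.001, -1.0]]
wrist_force: [-0.6, -0.2, -0.3]
finger_gap: 0.0701
finger_force: 0.0
```

Run:
```python
from h import *
def red(n,s=None):
    im=optics.grab_frame(n); h=cv2.cvtColor(im,cv2.COLOR_RGB2HSV)
    m=(((h[...,0]<6)|(h[...,0]>174))&(h[...,1]>180)&(h[...,2]>120)).astype(np.uint8)
    c=cv2.connectedComponentsWithStats(m); return [(c[2][i].tolist(),c[3][i].round(1).tolist()) for i in range(1,c[0]) if c[2][i,4]>30]
s=r.state(); print(s["ee_pos"],yaw(s)); 
for n in ("wrist","top"): print(n,red(n)); print(w2px(n,[(.647,-.167,.150)],s))
plan(.647,-.167,.131,94.3)
shot("wrist","w8",k=1.2)
```

```text
[ 0.59415881 -0.16568384  0.24345784] 94.23528627401181
wrist [([236, 156, 26, 6, 148], [248.7, 158.6]), ([223, 241, 53, 35, 1760], [249.2, 258.3])]
[[251.23595898 256.33249654]]
top [([153, 91, 24, 35, 360], [164.9, 108.2]), ([390, 257, 26, 20, 211], [403.0, 266.7])]
[[304.30132729 129.96987879]]
turn -0.0  after [-52.5  -5.4 113.2]  before [-52.5  -5.4 113.2]
```

View pics/w8.png

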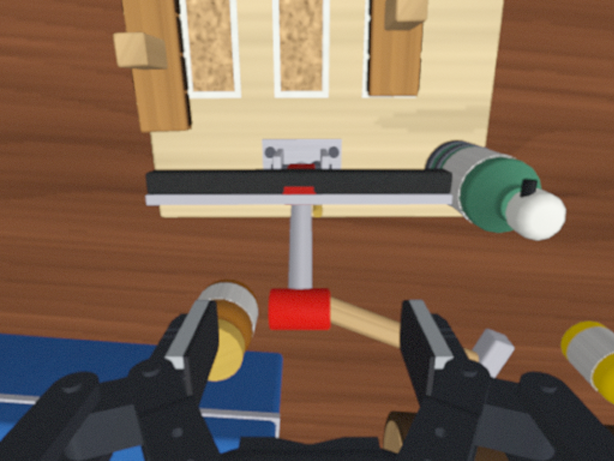

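The wrist view shows the bay0 plaque knocked aside: it now lies at (155,65), left of and past bay0 (212,45), and must be reset before clamping. I go above it.

Request:
{"name": "step_arm", "arguments": {
  "deltas": [
    [20,-18,0,0,60],
    [30,-26,0,0,60],
    [30,-26,0,0,60],
    [30,-26,0,0,60],
    [23,-18,0,0,60],
    [0,0,0,0,60],
    [0,0,0,0,60]
  ]
}}

```text
t: 21.75
ee_pos: [0.4709, -0.2897, 0.2449]
tcp_rot: [[-0.997, -0.073, 0.001], [-0.073, 0.997, 0.0], [-0.001, 0.0, -1.0]]
wrist_force: [0.3, -0.1, -0.8]
finger_gap: 0.0601
finger_force: 0.0
```

Run:
```python
from h import *
im,s=shot("wrist","w9",k=1.5); print(s["ee_pos"],yaw(s)); print(w2px("wrist",[[*jig(0,-.075),.024]],s)*1.5)
```

```text
[ 0.47093044 -0.28972361  0.24487484] 94.19813011546742
[[433.09134884 218.61874839]]
```

View pics/w9.png

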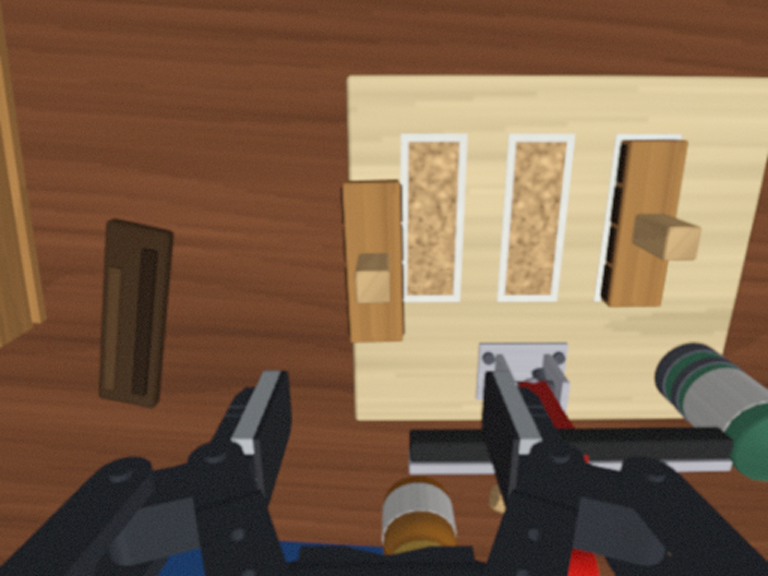

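Displaced plaque: plate corners (343,183),(400,180),(404,341),(350,342), peg top (373,285), still flat on the deck; bay0 at (433,218).

Run:
```python
from h import *
s=r.state(); t=lambda p:(np.array(p,float)+.5)/1.5-.5
W=px2w("wrist",t([(343,183),(400,180),(404,341),(350,342)]),.042,s);d=W[2]+W[3]-W[0]-W[1]
print(W.mean(0),np.degrees(np.arctan2(d[1],d[0])))
p=px2w("wrist",t([(373,285)]),.087,s)[0];print(p)
print(JR.T@(px2w("wrist",t([(433,218)]),.024,s)[0,:2]-JO), JR.T@(W.mean(0)[:2]-JO))
plan(*((p+W.mean(0))/2)[:2],.058,94.3)
```

```text
[ 0.49212548 -0.29675322  0.042     ] 5.73764117753302
[ 0.49131001 -0.29668393  0.087     ]
[ 1.32015155e-05 -7.49595915e-02] [ 0.03086137 -0.11751177]
turn -0.0  after [-19.5  -8.9 186.8]  before [-19.5  -8.9 186.8]
```

Request:
{"name": "step_arm", "arguments": {
  "deltas": [
    [-10,-5,20,-1.4,60],
    [-9,-4,30,0,60],
    [0,0,35,0,60],
    [0,0,35,0,60],
    [0,0,30,0,60],
    [0,0,20,0,60],
    [0,0,14,0,60],
    [0,0,0,0,60],
    [0,0,0,0,15],
    [0,0,0,0,15],
    [0,0,0,0,15],
    [0,0,0,0,15]
  ]
}}

```text
t: 23.0
ee_pos: [0.4924, -0.2976, 0.0617]
tcp_rot: [[-0.995, -0.099, 0.003], [-0.099, 0.995, -0.001], [-0.002, -0.002, -1.0]]
wrist_force: [0.6, 0.7, 3.3]
finger_gap: 0.0211
finger_force: 59.5
```

Run:
```python
from h import *
s=r.state(); print(s["ee_pos"],yaw(s),s["finger_gap"],s["finger_force"],s["wrist_force"])
x,y=jig(0,-.075);plan(x,y,s["ee_pos"][2],94.3)
```

```text
[ 0.49239386 -0.29759237  0.06167542] 95.70750728536159 0.02111036462381953 59.50608730316162 [0.58161923 0.680075   3.26115562]
turn 1.4  after [31.1 43.4  0. ]  before [30.  44.1  0. ]
```

Request:
{"name": "step_arm", "arguments": {
  "deltas": [
    [0,0,-10,0,15],
    [0,0,-10,0,15],
    [10,15,0,1.4,15],
    [11,18,0,0,15],
    [10,10,0,0,15],
    [0,0,0,0,15],
    [0,0,10,0,15],
    [0,0,8,0,15],
    [0,0,0,0,15],
    [0,0,1.5,0,15],
    [0,0,0,0,15]
  ]
}}

```text
t: 24.1
ee_pos: [0.4575, -0.2577, 0.0613]
tcp_rot: [[-0.997, -0.075, 0.001], [-0.075, 0.997, -0.001], [-0.001, -0.001, -1.0]]
wrist_force: [-2.6, 1.5, 9.3]
finger_gap: 0.0213
finger_force: 60.8
```

Request:
{"name": "step_arm", "arguments": {
  "deltas": [
    [0,0,-1.5,0,30],
    [0,0,0,0,50],
    [0,0,0,0,50],
    [0,0,0,0,50],
    [0,0,-20,0,50],
    [0,0,-30,0,60],
    [0,0,-35,0,70],
    [0,0,-35,0,70],
    [0,0,-35,0,70],
    [0,0,-30,0,70],
    [0,0,0,0,70]
  ]
}}

```text
t: 25.2
ee_pos: [0.4593, -0.2586, 0.252]
tcp_rot: [[-0.997, -0.075, 0.008], [-0.075, 0.997, -0.005], [-0.008, -0.006, -1.0]]
wrist_force: [0.4, -0.8, 0.1]
finger_gap: 0.0695
finger_force: 0.0
```

```bash
cat >> h.py <<'E'
def platecheck(n,im,s,z=.042):
    "brown-plate mask near each bay: centroid/angle via minAreaRect in jig frame (peg excluded by saturation only roughly)"
    h=cv2.cvtColor(cv2.GaussianBlur(im,(3,3),0),cv2.COLOR_RGB2HSV).astype(int)
    for b in (-.075,0,.075):
        P=w2px(n,[[*jig(x,b+y),z] for x,y in ((-.06,-.02),(.06,-.02),(.06,.02),(-.06,.02))],s)
        m=np.zeros(im.shape[:2],np.uint8); cv2.fillPoly(m,[P.round().astype(int)],1)
        v=h[m>0]; print(b,"n",len(v),"med HSV",np.median(v,0),"std",v.std(0).round(0))
E
python3 - <<'E'
from h import *
im,s=shot("wrist","w10"); print(s["ee_pos"],yaw(s)); platecheck("wrist",im,s)
plan(.595,-.17,.245,94.3)
E
```

```text
[ 0.45933663 -0.25860308  0.25195481] 94.30958632601734
-0.075 n 4273 med HSV [ 16. 149. 166.] std [ 1. 25. 14.]
0 n 4329 med HSV [ 17. 107. 195.] std [ 4. 36. 15.]
0.075 n 4180 med HSV [ 16. 149. 166.] std [ 2. 26. 21.]
turn 0.0  after [-143.1   77.3    4.6]  before [-143.1   77.3    4.6]
```

Numeric check shows plate colour filling bay0 and bay2 again. Now to the knob.

Request:
{"name": "step_arm", "arguments": {
  "deltas": [
    [-25,9,0,0,70],
    [-35,15,0,0,70],
    [-35,15,0,0,70],
    [-35,15,0,0,70],
    [-35,15,0,0,70],
    [-22,8,0,0,70],
    [-7,0,0,0,70],
    [0,0,0,0,70],
    [0,0,0,0,70]
  ]
}}

```text
t: 26.15
ee_pos: [0.643, -0.166, 0.2461]
tcp_rot: [[-0.997, -0.075, -0.003], [-0.075, 0.997, 0.0], [0.003, 0.001, -1.0]]
wrist_force: [-0.2, 0.6, 0.0]
finger_gap: 0.0698
finger_force: 0.0
```

Run:
```python
from h import *
im,s=shot("wrist","w11"); print(s["ee_pos"],yaw(s)); platecheck("wrist",im,s)
h=cv2.cvtColor(im,cv2.COLOR_RGB2HSV)
m=(((h[...,0]<6)|(h[...,0]>174))&(h[...,1]>180)&(h[...,2]>120)).astype(np.uint8)
c=cv2.connectedComponentsWithStats(m); print([(c[2][i].tolist(),c[3][i].round(1)) for i in range(1,c[0]) if c[2][i,4]>50],w2px("wrist",[[.647,-.167,.15]],s))
plan(.647,-.167,.131,94.3)
```

```text
[ 0.64299625 -0.1660193   0.24612516] 94.28065376755269
-0.075 n 1032 med HSV [ 16. 144. 185.] std [ 1. 10. 17.]
0 n 1056 med HSV [ 18. 102. 209.] std [ 7. 35. 15.]
0.075 n 1044 med HSV [ 17. 143. 187.] std [ 1. 11.  7.]
[([241, 87, 27, 6, 153], array([253.9,  89.5])), ([227, 182, 56, 37, 1954], array([254.2, 199.7]))] [[256.23449742 197.61436872]]
turn -0.0  after [ -4.   -1.1 115.6]  before [ -4.   -1.1 115.6]
```

Request:
{"name": "step_arm", "arguments": {
  "deltas": [
    [-4,-2,20,0,70],
    [0,0,30,0,70],
    [0,0,30,0,70],
    [0,0,25,0,70],
    [0,0,10,0,70],
    [0,0,0,0,70],
    [0,0,0,0,35],
    [0,0,0,0,35],
    [0,0,0,0,35],
    [0,0,0,0,35],
    [0,0,0,0,35]
  ],
  "force": 40
}}

```text
t: 27.3
ee_pos: [0.6497, -0.1676, 0.1345]
tcp_rot: [[-0.997, -0.075, 0.003], [-0.075, 0.997, -0.001], [-0.003, -0.001, -1.0]]
wrist_force: [-1.4, 0.5, 6.6]
finger_gap: 0.0391
finger_force: 41.5
```

Run:
```python
from h import *
s=r.state(); p=s["ee_pos"]; print(p,yaw(s),s["finger_gap"],s["finger_force"],s["wrist_force"])
g=JR.T@(p[:2]-JO); g=np.array([g[0]-.12,p[2]+.0187-.056]); print("grasp rel hinge (jig x,z) mm",g*1000,np.hypot(*g), "y",(JR.T@(p[:2]-JO))[1])
th0=np.arctan2(77,-92)-1.55
prev=None
for i in range(0,17):
    a=-.05+i*.1; th=th0+ (a+.05)
    P=120*np.array([np.cos(th),np.sin(th)])
    if prev is not None: print(i,"a=%.2f dx %.1f dz %.1f"%(a,*(P-prev)))
    prev=P
```

```text
[ 0.64972482 -0.16755406  0.13446874] 94.31474085697236 0.039086078966187265 41.51158332824707 [-1.42822952  0.52568638  6.61951214]
grasp rel hinge (jig x,z) mm [77.74512217 97.16873784] 0.12444302967129245 y -0.0005511320828469925
1 a=0.05 dx -9.7 dz 7.0
2 a=0.15 dx -10.4 dz 6.0
3 a=0.25 dx -10.9 dz 5.0
4 a=0.35 dx -11.4 dz 3.8
5 a=0.45 dx -11.7 dz 2.7
6 a=0.55 dx -11.9 dz 1.5
7 a=0.65 dx -12.0 dz 0.3
8 a=0.75 dx -12.0 dz -0.9
9 a=0.85 dx -11.8 dz -2.1
10 a=0.95 dx -11.5 dz -3.2
11 a=1.05 dx -11.2 dz -4.4
12 a=1.15 dx -10.7 dz -5.5
13 a=1.25 dx -10.1 dz -6.5
14 a=1.35 dx -9.4 dz -7.5
15 a=1.45 dx -8.6 dz -8.4
16 a=1.55 dx -7.7 dz -9.2
```

Request:
{"name": "step_arm", "arguments": {
  "deltas": [
    [9.7,0,-7,0,35],
    [10.4,0,-6,0,35],
    [10.9,0,-5,0,35],
    [11.4,0,-3.8,0,35],
    [11.7,0,-2.7,0,35],
    [11.9,0,-1.5,0,35],
    [12,0,-0.3,0,35],
    [12,0,0.9,0,35]
  ]
}}

```text
t: 28.1
ee_pos: [0.5633, -0.1742, 0.16]
tcp_rot: [[-0.997, -0.075, 0.011], [-0.075, 0.997, -0.001], [-0.011, -0.002, -1.0]]
wrist_force: [5.0, 1.7, 1.2]
finger_gap: 0.0395
finger_force: 41.1
```

```bash
cat >> h.py <<'E'
def knob():
    s=r.state(); p=s["ee_pos"]; j=JR.T@(p[:2]-JO); g=np.array([j[0]-.12,p[2]+.0187-.056])
    print("rel",g*1000,"rad",np.hypot(*g),"clamp %.2f"%(np.arctan2(g[1],g[0])-np.arctan2(77,-92)+1.5),"y",j[1],s["finger_gap"],s["finger_force"],s["wrist_force"])
E
python3 -c "
from h import *
knob()"
```

```text
rel [ -8.9218185  122.73950653] rad 0.1230633386083392 clamp 0.70 y -0.0006386435010165489 0.03946169122743579 41.128336787223816 [5.02523446 1.68246788 1.19411127]
```

Following well. Continue the arc past centre.

Request:
{"name": "step_arm", "arguments": {
  "deltas": [
    [11.8,0,2.1,0,35],
    [11.5,0,3.2,0,35],
    [11.2,0,4.4,0,35],
    [10.7,0,5.5,0,35],
    [10.1,0,6.5,0,35],
    [9.4,0,7.5,0,35],
    [8.6,0,8.4,0,35],
    [2,0,2,0,35],
    [0,0,0,0,35]
  ]
}}

```text
t: 29.0
ee_pos: [0.482, -0.1803, 0.1184]
tcp_rot: [[-0.997, -0.075, -0.002], [-0.075, 0.997, -0.001], [0.002, -0.001, -1.0]]
wrist_force: [-4.9, -2.4, 3.0]
finger_gap: 0.0392
finger_force: 53.0
```

```bash
python3 -c "
from h import *
knob()"
```

```text
rel [-90.41860224  81.14963069] rad 0.12149397595488932 clamp 1.47 y -0.0006780508630319408 0.03918577972213821 53.049434423446655 [-4.88615581 -2.37983459  3.04195116]
```

Request:
{"name": "step_arm", "arguments": {
  "deltas": [
    [0,0,0,0,50],
    [0,0,0,0,60],
    [0,0,0,0,60],
    [0,0,-20,0,60],
    [0,0,-30,0,60],
    [0,0,-35,0,40],
    [0,0,-30,0,10],
    [0,0,-10,0,0],
    [0,0,0,0,0],
    [0,0,0,0,0]
  ]
}}

```text
t: 30.0
ee_pos: [0.4832, -0.1793, 0.242]
tcp_rot: [[-0.997, -0.075, -0.002], [-0.075, 0.997, 0.001], [0.001, 0.001, -1.0]]
wrist_force: [0.2, -0.7, -0.3]
finger_gap: -0.0001
finger_force: 0.0
```

Run:
```python
from h import *
im,s=shot("wrist","w12"); print(s["ee_pos"],yaw(s),s["finger_gap"]); platecheck("wrist",im,s)
x,y=jig(.125,.138); plan(x,y,.20,94.3)
th=np.arctan2(77,-92); print(w2px("wrist",[[*jig(.028,0),.133],[x,y,.175]],s))
im2,_=shot("top","t12")
print(w2px("top",[[x,y,.175]]))
a=im[:,:,:]; b=cv2.resize(im2[100:240,180:350],None,fx=2.2,fy=2.2)
H=max(a.shape[0],b.shape[0]); c=np.zeros((H,a.shape[1]+b.shape[1],3),np.uint8); c[:a.shape[0],:a.shape[1]]=a; c[:b.shape[0],a.shape[1]:]=b
k=min(1,800/c.shape[1]); save(c,"c12",None,k); print(c.shape,k)
```

```text
[ 0.48318089 -0.17929104  0.24199915] 94.31818856572879 -0.0001273707820280006
-0.075 n 4800 med HSV [ 16. 151. 157.] std [40. 50. 21.]
0 n 4800 med HSV [ 17. 110. 183.] std [28. 62. 22.]
0.075 n 4800 med HSV [ 16. 148. 158.] std [38. 52. 22.]
turn 0.0  after [-94.5 137.5  41.5]  before [-94.6 137.5  41.5]
[[257.47044224 183.79023912]
 [437.0184836  320.62077976]]
[[263.45861043 152.60290924]]
(384, 886, 3) 0.9029345372460497
```

View pics/c12.png

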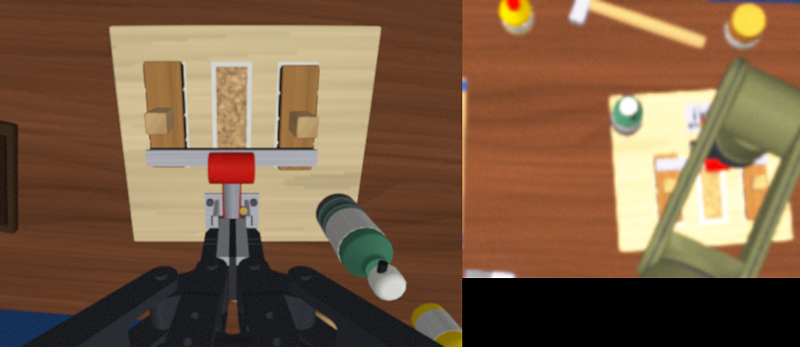

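The bar lies on both plaques (left view y≈157); cap matches its expected place in the top view. Next: the nozzle, fingers shut.

Request:
{"name": "step_arm", "arguments": {
  "deltas": [
    [-14,20,0,0,0],
    [-21,31,0,0,0],
    [-21,31,0,0,0],
    [-21,31,0,0,0],
    [-14,20,0,0,0],
    [-4,5,0,0,0],
    [0,0,15,0,0],
    [0,0,20,0,0],
    [0,0,15,0,0],
    [0,0,5,0,0],
    [0,0,0,0,0],
    [0,0,0,0,0]
  ]
}}

```text
t: 31.3
ee_pos: [0.5683, -0.0354, 0.1883]
tcp_rot: [[-0.997, -0.075, 0.0], [-0.075, 0.997, -0.0], [-0.0, -0.0, -1.0]]
wrist_force: [0.0, -0.2, -0.2]
finger_gap: 0.0001
finger_force: 0.0
```

Run:
```python
from h import *
im,s=shot("wrist","w13"); x,y=jig(.125,.138); plan(x,y,.175,94.3); print(s["ee_pos"])
h=cv2.cvtColor(im,cv2.COLOR_RGB2HSV); m=((h[...,1]<45)&(h[...,2]>190)).astype(np.uint8)
c=cv2.connectedComponentsWithStats(m); print([(c[2][i].tolist(),c[3][i].round(1)) for i in range(1,c[0]) if c[2][i,4]>100]); print(w2px("wrist",[[x,y,.175]],s))
```

```text
turn -0.0  after [ 1.8  0.6 13.7]  before [ 1.8  0.6 13.7]
[ 0.56827994 -0.03541277  0.18830577]
[([22, 0, 10, 25, 126], array([26.7, 11.9])), ([46, 0, 155, 102, 4178], array([126.6,  66.7])), ([206, 0, 7, 101, 238], array([209.1,  48.6])), ([0, 80, 16, 9, 119], array([ 6.2, 84.2])), ([0, 97, 29, 6, 155], array([13.2, 99.7])), ([108, 140, 43, 53, 891], array([133.9, 163. ])), ([57, 162, 14, 40, 275], array([ 63.4, 181.7])), ([85, 162, 31, 40, 417], array([105.6, 184.7])), ([234, 218, 49, 34, 1128], array([259.2, 233.4]))]
[[259.63017208 242.3700606 ]]
```

Request:
{"name": "step_arm", "arguments": {
  "deltas": [
    [1.5,0,8,0,0],
    [0,0,4,0,0],
    [0,0,2,0,0],
    [0,0,2,0,0],
    [0,0,2,0,0],
    [0,0,0,0,0]
  ]
}}

```text
t: 31.95
ee_pos: [0.5663, -0.0351, 0.1702]
tcp_rot: [[-0.997, -0.075, -0.001], [-0.075, 0.997, -0.0], [0.001, -0.0, -1.0]]
wrist_force: [-2.6, -0.8, 4.5]
finger_gap: 0.0003
finger_force: 2.1
```

Request:
{"name": "step_arm", "arguments": {
  "deltas": [
    [0,0,2,0,0],
    [0,0,1.5,0,0],
    [0,0,1,0,0],
    [0,0,0,0,0],
    [0,0,0,0,0]
  ]
}}

```text
t: 32.45
ee_pos: [0.5664, -0.0351, 0.1669]
tcp_rot: [[-0.997, -0.075, 0.0], [-0.075, 0.997, -0.0], [-0.0, -0.0, -1.0]]
wrist_force: [-5.3, -0.5, 11.5]
finger_gap: -0.0003
finger_force: 6.1
```

Force is 11.5 N with 8 mm of travel, so the cap is bottomed. Lift off and go back over the knob.

Request:
{"name": "step_arm", "arguments": {
  "deltas": [
    [0,0,-4,0,0],
    [0,0,-8,0,0],
    [0,0,-15,0,0],
    [0,0,-25,0,0],
    [0,0,-25,0,0],
    [14,-20,0,0,20],
    [21,-31,0,0,50],
    [21,-31,0,0,60],
    [21,-31,0,0,60],
    [14,-20,0,0,60],
    [2,-5,0,0,60],
    [0,0,0,0,60]
  ]
}}

```text
t: 33.65
ee_pos: [0.4847, -0.1803, 0.2426]
tcp_rot: [[-0.997, -0.073, 0.001], [-0.073, 0.997, 0.0], [-0.001, 0.0, -1.0]]
wrist_force: [0.0, 0.3, 0.7]
finger_gap: 0.0599
finger_force: 0.0
```

Run:
```python
from h import *
im,s=shot("wrist","w14"); print(s["ee_pos"],yaw(s),s["finger_gap"]); platecheck("wrist",im,s)
h=cv2.cvtColor(im,cv2.COLOR_RGB2HSV); m=(((h[...,0]<6)|(h[...,0]>174))&(h[...,1]>180)&(h[...,2]>120)).astype(np.uint8)
c=cv2.connectedComponentsWithStats(m); print([(c[2][i].tolist(),c[3][i].round(1)) for i in range(1,c[0]) if c[2][i,4]>50],w2px("wrist",[[*jig(.028,0),.133]],s))
plan(*jig(.030,0),.117,94.3)
```

```text
[ 0.48470562 -0.18030513  0.24264073] 94.1946810383662 0.05992426913212913
-0.075 n 4800 med HSV [ 16. 151. 157.] std [37. 50. 20.]
0 n 4800 med HSV [ 17. 110. 183.] std [26. 62. 22.]
0.075 n 4760 med HSV [ 16. 149. 158.] std [39. 52. 22.]
[([233, 168, 51, 33, 1653], array([257.7, 184. ]))] [[259.00061523 181.44154031]]
turn -0.0  after [2.600e+00 1.000e-01 1.256e+02]  before [2.600e+00 1.000e-01 1.256e+02]
```

Request:
{"name": "step_arm", "arguments": {
  "deltas": [
    [2.6,0,20,0,60],
    [0,0,30,0,60],
    [0,0,30,0,60],
    [0,0,28,0,60],
    [0,0,15,0,60],
    [0,0,0,0,60],
    [0,0,0,0,35],
    [0,0,0,0,35],
    [0,0,0,0,35],
    [0,0,0,0,35]
  ],
  "force": 40
}}

```text
t: 34.7
ee_pos: [0.483, -0.1803, 0.1206]
tcp_rot: [[-0.997, -0.075, 0.003], [-0.075, 0.997, -0.001], [-0.003, -0.001, -1.0]]
wrist_force: [1.4, -1.5, -0.9]
finger_gap: 0.039
finger_force: 43.4
```

```bash
python3 -c "
from h import *
knob()"
```

```text
rel [-89.47653632  83.27282522] rad 0.12223098613615603 clamp 1.45 y -0.0007365925150732259 0.03895926790441668 43.394320607185364 [ 1.39062624 -1.46876405 -0.89100585]
```

Reverse arc.

Request:
{"name": "step_arm", "arguments": {
  "deltas": [
    [-8.6,0,-8.4,0,35],
    [-9.4,0,-7.5,0,35],
    [-10.1,0,-6.5,0,35],
    [-10.7,0,-5.5,0,35],
    [-11.2,0,-4.4,0,35],
    [-11.5,0,-3.2,0,35],
    [-11.8,0,-2.1,0,35],
    [-12,0,-0.9,0,35],
    [-12,0,0.3,0,35],
    [-11.9,0,1.5,0,35]
  ]
}}

```text
t: 35.7
ee_pos: [0.5889, -0.1722, 0.1579]
tcp_rot: [[-0.997, -0.075, -0.003], [-0.075, 0.997, -0.001], [0.003, -0.001, -1.0]]
wrist_force: [-4.1, -2.2, 4.7]
finger_gap: 0.0394
finger_force: 42.4
```

```bash
python3 -c "
from h import *
knob()"
```

```text
rel [ 16.77359458 120.57683989] rad 0.12173794722291831 clamp 0.49 y -0.0005651753327735719 0.039387178235883426 42.44172155857086 [-4.09486726 -2.23129571  4.65119559]
```

Request:
{"name": "step_arm", "arguments": {
  "deltas": [
    [-11.7,0,2.7,0,35],
    [-11.4,0,3.8,0,35],
    [-10.9,0,5,0,35],
    [-10.4,0,6,0,35],
    [-9.7,0,7,0,35],
    [-2,0,1,0,35],
    [0,0,0,0,35]
  ]
}}

```text
t: 36.4
ee_pos: [0.6496, -0.1676, 0.1327]
tcp_rot: [[-0.997, -0.075, 0.006], [-0.075, 0.997, -0.001], [-0.006, -0.001, -1.0]]
wrist_force: [5.2, -0.9, 3.2]
finger_gap: 0.0394
finger_force: 49.8
```

```bash
python3 -c "
from h import *
knob()"
```

```text
rel [77.58029146 95.4103276 ] rad 0.1229708592944972 clamp -0.06 y -0.0006262552460487326 0.03940618188869567 49.7700172662735 [ 5.18111261 -0.88638534  3.23644513]
```

Request:
{"name": "step_arm", "arguments": {
  "deltas": [
    [0,0,0,0,55],
    [0,0,0,0,65],
    [0,0,0,0,65],
    [0,0,-20,0,65],
    [0,0,-30,0,65],
    [0,0,-35,0,65],
    [0,0,-25,0,65],
    [25,0,0,0,65],
    [40,0,0,0,65],
    [40,0,0,0,65],
    [40,0,0,0,65],
    [40,0,0,0,65]
  ]
}}

```text
t: 37.6
ee_pos: [0.4597, -0.181, 0.2405]
tcp_rot: [[-0.997, -0.075, -0.001], [-0.075, 0.997, 0.0], [0.001, 0.0, -1.0]]
wrist_force: [0.4, -0.2, 0.3]
finger_gap: 0.0654
finger_force: 0.0
```

Request:
{"name": "step_arm", "arguments": {
  "deltas": [
    [12,0,0,0,65],
    [0,0,0,0,65],
    [0,0,0,0,65]
  ]
}}

```text
t: 37.9
ee_pos: [0.4512, -0.1826, 0.2413]
tcp_rot: [[-0.997, -0.075, 0.002], [-0.075, 0.997, -0.0], [-0.002, -0.001, -1.0]]
wrist_force: [-0.2, -0.9, 0.2]
finger_gap: 0.065
finger_force: 0.0
```

Run:
```python
from h import *
im,s=shot("wrist","w15",k=1.5); print(s["ee_pos"],yaw(s)); platecheck("wrist",im,s)
# peg detection: pale peg tops near each bay
for b in (-.075,.075): print(w2px("wrist",[[*jig(0,b),.087]],s)*1.5, w2px("wrist",[[*jig(x,b+y),.042] for x,y in ((-.06,-.02),(.06,-.02),(.06,.02),(-.06,.02))],s).round()*1.5); plan(*jig(0.002,b-.002),.06,94.3)
```

```text
[ 0.45123329 -0.1825608   0.24127246] 94.27615051120058
-0.075 n 4464 med HSV [ 16. 153. 150.] std [ 1. 18. 18.]
0 n 4560 med HSV [ 17. 111. 179.] std [ 5. 40. 15.]
0.075 n 4543 med HSV [ 16. 153. 151.] std [ 2. 28. 19.]
[[265.19981819 258.89829391]] [[243.  153. ]
 [258.  321. ]
 [312.  321. ]
 [304.5 153. ]]
turn 0.0  after [ -2.9 -76.3 181.2]  before [ -2.9 -76.3 181.2]
[[510.53118271 258.75310348]] [[471.  151.5]
 [462.  321. ]
 [517.5 321. ]
 [532.5 153. ]]
turn 0.0  after [ -2.8  73.7 181.2]  before [ -2.8  73.7 181.2]
```

View pics/w15.png

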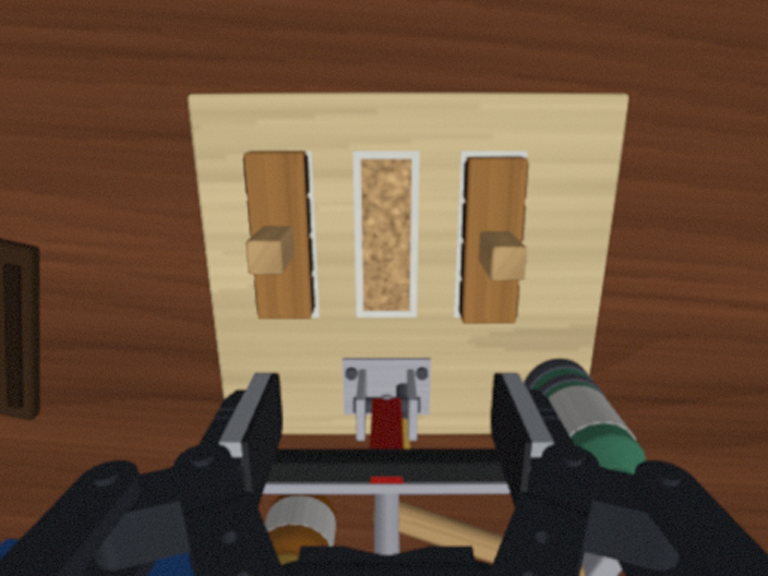

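Clamp open; pegs at (264,253) and (508,260), both still in their bays. Pick the bay2 plaque and carry it to the board, no turn needed.

Request:
{"name": "step_arm", "arguments": {
  "deltas": [
    [-1,15,0,0,60],
    [-1,30,0,0,60],
    [0,22,10,0,60],
    [0,7,25,0,60],
    [0,0,35,0,60],
    [0,0,35,0,60],
    [0,0,35,0,60],
    [0,0,25,0,60],
    [0,0,14,0,60],
    [0,0,0,0,60]
  ],
  "force": 60
}}

```text
t: 38.95
ee_pos: [0.4457, -0.1066, 0.0595]
tcp_rot: [[-0.997, -0.076, -0.005], [-0.076, 0.997, 0.002], [0.005, 0.002, -1.0]]
wrist_force: [0.3, 0.3, 0.6]
finger_gap: 0.0601
finger_force: 0.0
```

Request:
{"name": "step_arm", "arguments": {
  "deltas": [
    [0,0,0,0,15],
    [0,0,0,0,15],
    [0,0,0,0,15],
    [0,0,0,0,15],
    [0,0,0,0,15]
  ]
}}

```text
t: 39.45
ee_pos: [0.4477, -0.1084, 0.0628]
tcp_rot: [[-0.997, -0.075, 0.003], [-0.075, 0.997, -0.0], [-0.003, -0.001, -1.0]]
wrist_force: [1.5, 1.9, 5.4]
finger_gap: 0.021
finger_force: 59.4
```

Run:
```python
from h import *
s=r.state(); print(s["ee_pos"],yaw(s),s["finger_gap"],s["finger_force"],s["wrist_force"])
plan(.493,.383,s["ee_pos"][2]-.006,94.3)
```

```text
[ 0.44767771 -0.10837814  0.06282399] 94.28798701150129 0.020987987870007108 59.3552827835083 [1.50477552 1.86483265 5.42373075]
turn -0.0  after [-82.  486.6   6. ]  before [-81.9 486.6   6. ]
```

Request:
{"name": "step_arm", "arguments": {
  "deltas": [
    [0,0,-20,0,15],
    [0,0,-35,0,15],
    [0,0,-35,0,15],
    [0,0,-35,0,15],
    [0,0,-30,0,15],
    [0,0,-10,0,15],
    [-2,20,0,0,15],
    [-5,35,0,0,15],
    [-7,40,0,0,15],
    [-7,40,0,0,15],
    [-7,40,0,0,15],
    [-7,40,0,0,15]
  ]
}}

```text
t: 40.65
ee_pos: [0.4641, 0.1099, 0.2254]
tcp_rot: [[-0.997, -0.075, -0.002], [-0.075, 0.997, -0.001], [0.002, -0.001, -1.0]]
wrist_force: [0.8, 0.3, -1.4]
finger_gap: 0.021
finger_force: 59.1
```

Request:
{"name": "step_arm", "arguments": {
  "deltas": [
    [-7,40,0,0,15],
    [-7,40,0,0,15],
    [-7,40,0,0,15],
    [-7,40,0,0,15],
    [-7,40,0,0,15],
    [-7,40,0,0,15],
    [-5,25,0,0,15],
    [0,7,0,0,15],
    [0,0,0,0,15],
    [0,0,0,0,15]
  ]
}}

```text
t: 41.65
ee_pos: [0.491, 0.382, 0.2257]
tcp_rot: [[-0.997, -0.075, -0.002], [-0.075, 0.997, -0.002], [0.002, -0.002, -1.0]]
wrist_force: [-0.2, 0.0, -2.1]
finger_gap: 0.021
finger_force: 59.2
```

Run:
```python
from h import *
s=r.state(); print(s["ee_pos"],yaw(s),s["finger_gap"],s["finger_force"],s["wrist_force"])
plan(.493,.383,.0568,94.3)
```

```text
[0.4909526  0.38199772 0.22567881] 94.29520679319944 0.02098691025477794 59.20635759830475 [-0.17821354  0.02927926 -2.0545846 ]
turn -0.0  after [ -2.1   0.8 168.9]  before [ -2.1   0.8 168.9]
```

Request:
{"name": "step_arm", "arguments": {
  "deltas": [
    [-2,0,20,0,15],
    [0,0,35,0,15],
    [0,0,35,0,15],
    [0,0,35,0,15],
    [0,0,25,0,15],
    [0,0,13,0,15],
    [0,0,0,0,15],
    [0,0,2,0,15],
    [0,0,2,0,15],
    [0,0,2,0,15],
    [0,0,0,0,15]
  ]
}}

```text
t: 42.75
ee_pos: [0.494, 0.3839, 0.0585]
tcp_rot: [[-0.997, -0.075, 0.001], [-0.075, 0.997, 0.001], [-0.001, 0.001, -1.0]]
wrist_force: [-0.2, 0.7, -2.1]
finger_gap: 0.0211
finger_force: 59.2
```

Request:
{"name": "step_arm", "arguments": {
  "deltas": [
    [0,0,1.5,0,15],
    [0,0,1,0,15],
    [0,0,0,0,15]
  ]
}}

```text
t: 43.05
ee_pos: [0.494, 0.3841, 0.0569]
tcp_rot: [[-0.997, -0.075, 0.001], [-0.075, 0.997, 0.001], [-0.001, 0.001, -1.0]]
wrist_force: [-1.9, -0.6, 6.1]
finger_gap: 0.021
finger_force: 60.1
```

Contact; release and return for the bay0 plaque.

Request:
{"name": "step_arm", "arguments": {
  "deltas": [
    [0,0,-1,0,30],
    [0,0,0,0,50],
    [0,0,0,0,50],
    [0,0,0,0,50],
    [0,0,-20,0,50],
    [0,0,-35,0,50],
    [0,0,-35,0,50],
    [0,0,-35,0,50],
    [0,0,-35,0,50],
    [0,0,-20,0,50],
    [0,0,0,0,50]
  ]
}}

```text
t: 44.15
ee_pos: [0.4956, 0.3849, 0.2402]
tcp_rot: [[-0.997, -0.075, 0.006], [-0.075, 0.997, 0.004], [-0.007, 0.004, -1.0]]
wrist_force: [-0.5, -0.0, -0.3]
finger_gap: 0.0499
finger_force: 0.0
```

Run:
```python
from h import *
s=r.state(); print(s["ee_pos"],yaw(s))
plan(*jig(0.002,-.077),.24,94.3)
```

```text
[0.495631   0.38494025 0.24022834] 94.30838363035451
turn 0.0  after [ 8.35e+01 -6.39e+02  2.00e-01]  before [ 8.36e+01 -6.39e+02  2.00e-01]
```

Request:
{"name": "step_arm", "arguments": {
  "deltas": [
    [3,-25,0,0,60],
    [6,-45,0,0,60],
    [6,-45,0,0,60],
    [6,-45,0,0,60],
    [6,-45,0,0,60],
    [6,-45,0,0,60],
    [6,-45,0,0,60],
    [6,-45,0,0,60],
    [6,-45,0,0,60],
    [6,-45,0,0,60],
    [6,-45,0,0,60],
    [6,-45,0,0,60]
  ]
}}

```text
t: 45.35
ee_pos: [0.4627, -0.1415, 0.2349]
tcp_rot: [[-0.997, -0.075, -0.002], [-0.075, 0.997, 0.001], [0.002, 0.001, -1.0]]
wrist_force: [1.5, 1.1, -0.1]
finger_gap: 0.0598
finger_force: 0.0
```

Request:
{"name": "step_arm", "arguments": {
  "deltas": [
    [6,-45,0,0,60],
    [6,-45,0,0,60],
    [2,-22,0,0,60],
    [0,-7,0,0,60],
    [0,0,0,0,60],
    [0,0,0,0,60]
  ]
}}

```text
t: 45.95
ee_pos: [0.4585, -0.2583, 0.2355]
tcp_rot: [[-0.997, -0.076, -0.001], [-0.076, 0.997, 0.002], [0.001, 0.002, -1.0]]
wrist_force: [0.4, -0.7, 0.1]
finger_gap: 0.0599
finger_force: 0.0
```

Run:
```python
from h import *
im,s=shot("wrist","w16"); print(s["ee_pos"],yaw(s)); platecheck("wrist",im,s)
plan(*jig(0.002,-.077),.06,94.3); print(w2px("wrist",[[*jig(0.002,-.077),.087]],s))
h=cv2.cvtColor(cv2.GaussianBlur(im,(3,3),0),cv2.COLOR_RGB2HSV).astype(int)
u,v=w2px("wrist",[[*jig(0.002,-.077),.087]],s)[0].round().astype(int)
print("row",v,im[v,u-40:u+41:4].tolist()); 
print("col",im[v-40:v+41:4,u].tolist())
t,_=shot("top","t16")
for X in ([.494,.384,.018+.063],): print(w2px("top",[X]), t[tuple(w2px("top",[X])[0].round().astype(int)[::-1])])
```

```text
[ 0.45848132 -0.25827573  0.23547852] 94.33496603042461
-0.075 n 4656 med HSV [ 16. 151. 158.] std [ 1. 25. 15.]
0 n 4542 med HSV [ 17. 109. 186.] std [ 5. 37. 15.]
0.075 n 4588 med HSV [ 17. 108. 190.] std [ 6. 36. 15.]
turn 0.1  after [ -1.6  -0.6 175.8]  before [ -1.6  -0.6 175.8]
[[257.09114142 175.32826669]]
row 175 [[209, 191, 148], [208, 189, 145], [208, 189, 147], [208, 189, 146], [209, 190, 148], [187, 178, 154], [162, 117, 66], [156, 114, 68], [192, 159, 110], [184, 153, 105], [187, 155, 106], [182, 150, 102], [176, 146, 103], [166, 135, 91], [162, 118, 66], [117, 99, 77], [197, 178, 137], [194, 175, 134], [196, 177, 136], [196, 177, 136], [195, 176, 135]]
col [[160, 116, 64], [162, 117, 67], [160, 117, 65], [162, 117, 66], [123, 96, 63], [120, 94, 62], [123, 98, 66], [193, 162, 113], [187, 155, 108], [185, 153, 107], [187, 155, 106], [184, 153, 105], [157, 122, 77], [163, 117, 65], [162, 117, 65], [165, 119, 70], [166, 121, 67], [165, 120, 68], [164, 119, 65], [164, 118, 66], [193, 175, 134]]
[[137.76800408 178.1703562 ]] [253 229 147]
```

Request:
{"name": "step_arm", "arguments": {
  "deltas": [
    [0,0,20,0,60],
    [0,0,35,0,60],
    [0,0,35,0,60],
    [0,0,35,0,60],
    [0,0,30,0,60],
    [0,0,18,0,60],
    [0,0,0,0,60],
    [0,0,0,0,15],
    [0,0,0,0,15],
    [0,0,0,0,15],
    [0,0,0,0,15],
    [0,0,0,0,15]
  ]
}}

```text
t: 47.25
ee_pos: [0.46, -0.2601, 0.0647]
tcp_rot: [[-0.997, -0.075, 0.003], [-0.075, 0.997, -0.001], [-0.003, -0.001, -1.0]]
wrist_force: [1.1, 1.6, 6.6]
finger_gap: 0.0208
finger_force: 61.2
```

Request:
{"name": "step_arm", "arguments": {
  "deltas": [
    [0,0,-20,0,15],
    [0,0,-35,0,15],
    [0,0,-35,0,15],
    [0,0,-35,0,15],
    [0,0,-30,0,15],
    [0,0,-10,0,15],
    [0,0,0,0,15]
  ]
}}

```text
t: 47.95
ee_pos: [0.4596, -0.2604, 0.2297]
tcp_rot: [[-0.997, -0.075, 0.003], [-0.075, 0.997, -0.002], [-0.003, -0.002, -1.0]]
wrist_force: [-0.5, 1.1, -1.8]
finger_gap: 0.0208
finger_force: 60.1
```

Run:
```python
from h import *
s=r.state(); print(s["ee_pos"],yaw(s),s["finger_gap"],s["finger_force"],s["wrist_force"])
plan(.493,.293,s["ee_pos"][2],94.3)
```

```text
[ 0.45960605 -0.26041707  0.22972817] 94.2980595324203 0.020805609715985527 60.13887584209442 [-0.5044053   1.07823413 -1.81280869]
turn -0.0  after [-74.8 549.4   0. ]  before [-74.8 549.4   0. ]
```

Request:
{"name": "step_arm", "arguments": {
  "deltas": [
    [-2,20,0,0,15],
    [-5,35,0,0,15],
    [-6,40,0,0,15],
    [-6,40,0,0,15],
    [-6,40,0,0,15],
    [-6,40,0,0,15],
    [-6,40,0,0,15],
    [-6,40,0,0,15],
    [-6,40,0,0,15],
    [-6,40,0,0,15],
    [-6,40,0,0,15],
    [-6,40,0,0,15]
  ]
}}

```text
t: 49.15
ee_pos: [0.49, 0.2001, 0.2256]
tcp_rot: [[-0.997, -0.075, -0.004], [-0.075, 0.997, -0.002], [0.004, -0.001, -1.0]]
wrist_force: [0.2, -0.4, -1.4]
finger_gap: 0.0209
finger_force: 60.1
```

Request:
{"name": "step_arm", "arguments": {
  "deltas": [
    [-5,40,0,0,15],
    [-3,35,0,0,15],
    [0,14,0,0,15],
    [0,5,0,0,15],
    [0,0,0,0,15],
    [0,0,0,0,15]
  ]
}}

```text
t: 49.75
ee_pos: [0.4921, 0.2917, 0.2276]
tcp_rot: [[-0.997, -0.074, -0.001], [-0.074, 0.997, -0.002], [0.001, -0.002, -1.0]]
wrist_force: [0.1, 0.8, -0.7]
finger_gap: 0.0207
finger_force: 60.1
```

Run:
```python
from h import *
s=r.state(); print(s["ee_pos"],yaw(s),s["finger_gap"],s["finger_force"],s["wrist_force"])
plan(.493,.293,.0587,94.3)
```

```text
[0.49210452 0.29171793 0.22761355] 94.259270183916 0.020713930778489657 60.13805687427521 [ 0.05038234  0.77930296 -0.66229753]
turn -0.0  after [ -1.    1.2 168.9]  before [ -1.    1.2 168.9]
```

Request:
{"name": "step_arm", "arguments": {
  "deltas": [
    [0,0,20,0,15],
    [0,0,35,0,15],
    [0,0,35,0,15],
    [0,0,35,0,15],
    [0,0,20,0,15],
    [0,0,10,0,15],
    [0,0,5,0,15],
    [0,0,3,0,15],
    [0,0,3,0,15],
    [0,0,0,0,15]
  ]
}}

```text
t: 50.75
ee_pos: [0.493, 0.2935, 0.063]
tcp_rot: [[-0.997, -0.075, 0.001], [-0.075, 0.997, 0.001], [-0.001, 0.001, -1.0]]
wrist_force: [-0.1, -0.1, -1.0]
finger_gap: 0.0207
finger_force: 60.1
```

Request:
{"name": "step_arm", "arguments": {
  "deltas": [
    [0,0,1.5,0,15],
    [0,0,1,0,15],
    [0,0,0,0,15]
  ]
}}

```text
t: 51.05
ee_pos: [0.4925, 0.2934, 0.0599]
tcp_rot: [[-0.997, -0.075, 0.0], [-0.075, 0.997, 0.0], [-0.0, 0.0, -1.0]]
wrist_force: [-0.1, -0.1, -0.7]
finger_gap: 0.0209
finger_force: 60.1
```

Request:
{"name": "step_arm", "arguments": {
  "deltas": [
    [0,0,1.5,0,15],
    [0,0,1,0,15],
    [0,0,0,0,15]
  ]
}}

```text
t: 51.35
ee_pos: [0.4926, 0.2936, 0.0587]
tcp_rot: [[-0.997, -0.075, 0.001], [-0.075, 0.997, 0.001], [-0.001, 0.0, -1.0]]
wrist_force: [-3.3, -1.1, 8.6]
finger_gap: 0.0205
finger_force: 61.2
```

Request:
{"name": "step_arm", "arguments": {
  "deltas": [
    [0,0,-1,0,30],
    [0,0,0,0,48],
    [0,0,0,0,48],
    [0,0,0,0,48],
    [0,0,-20,0,48],
    [0,0,-35,0,48],
    [0,0,-35,0,48],
    [0,0,-35,0,48],
    [0,0,-35,0,48],
    [0,0,-20,0,48],
    [0,0,0,0,48],
    [0,0,0,0,48]
  ]
}}

```text
t: 52.55
ee_pos: [0.4923, 0.2932, 0.238]
tcp_rot: [[-0.997, -0.075, -0.0], [-0.075, 0.997, -0.0], [0.0, -0.0, -1.0]]
wrist_force: [-1.0, -0.2, 0.4]
finger_gap: 0.048
finger_force: 0.0
```

Run:
```python
from h import *
im,s=shot("wrist","w17"); print(s["ee_pos"])
h=cv2.cvtColor(im,cv2.COLOR_RGB2HSV).astype(int)
for c in ((.493,.2935),(.494,.384)):
    x0=np.array([np.cos(A),np.sin(A)]); y0=np.array([-x0[1],x0[0]])
    P=w2px("wrist",[[*(np.array(c)+a*x0+b*y0),.036] for a,b in ((-.058,-.018),(.058,-.018),(.058,.018),(-.058,.018))],s)
    m=np.zeros(im.shape[:2],np.uint8); cv2.fillPoly(m,[P.round().astype(int)],1); v=h[m>0]; print(P.round().tolist(),np.median(v,0),v.std(0).round())
    u,v=w2px("wrist",[[*c,.081]],s)[0].round().astype(int); print(u,v,im[v,u-20:u+21:5].tolist() if u<490 else "")
h=cv2.cvtColor(im,cv2.COLOR_RGB2HSV); m=cv2.inRange(h,(13,135,120),(18,190,185)); m=cv2.morphologyEx(m,cv2.MORPH_OPEN,np.ones((5,5)))
for c in cv2.findContours(m,cv2.RETR_EXTERNAL,cv2.CHAIN_APPROX_SIMPLE)[0]:
    if cv2.contourArea(c)>1200: b=cv2.boxPoints(cv2.minAreaRect(c)); W=px2w("wrist",b,.036,s); e=np.linalg.norm(np.diff(W,axis=0),axis=1); print("rect",W.mean(0),e[:2])
```

```text
[0.49227322 0.29316597 0.23802963]
[[240.0, 103.0], [242.0, 211.0], [274.0, 211.0], [276.0, 103.0]] [ 17. 141. 195.] [ 1. 17. 15.]
258 171 [[198, 167, 117], [199, 148, 89], [206, 173, 122], [222, 190, 138], [222, 191, 138], [215, 183, 133], [210, 180, 130], [195, 148, 87], [161, 129, 86]]
[[330.0, 111.0], [323.0, 218.0], [355.0, 217.0], [366.0, 111.0]] [ 17. 141. 194.] [ 1. 15. 19.]
355 180 [[147, 119, 79], [143, 115, 79], [230, 197, 146], [227, 194, 142], [223, 192, 140], [219, 187, 135], [209, 178, 126], [221, 189, 137], [143, 99, 64]]
```

Run:
```python
from h import *
t,s=shot("top","t17"); print(t[128:133,304].tolist(), np.load("pics/top0.npy")[128:133,304].tolist(), t[152,263])
print(r.job_done())
```

```text
[[253, 0, 0], [254, 20, 0], [254, 13, 0], [253, 3, 0], [250, 0, 0]] [[253, 13, 0], [254, 0, 0], [254, 1, 0], [253, 22, 0], [249, 0, 0]] [255 255 255]
the job is handed in; nothing more can be done
None
```

The job is handed in: both plaques present were jigged, clamped and sprayed, and now lie flat, pegs up, on the drying board with the clamp open. One was knocked out of its bay on the way and put back before clamping. No verdict came back when I handed it in.

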